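# Cull the misshapen test plates on the inspection rack

## Robot

A 7-joint arm with a two-finger parallel gripper is mounted at the origin on the work surface. World frame = base frame: x ahead of the robot, y to its left, z up, the work surface at z = 0. Lengths are in m, angles in rad, forces in N, time in s.
With the tool pointing down it reaches from about 0.35 to 0.9 m from the base axis. Payload 7.2 kg.
Tool frame: the origin (TCP) lies on the mounting face of the last link; the fingertips stand 173 mm ahead of it and the grasp point (between the pads) lies 155 mm ahead of it; z points along the fingers, y is the line along which they close (so a half turn about z gives the same grasp; the last joint's range is limited). The gripper opens to 85 mm and grips with 20 to 120 N. Pads are 22 mm wide; open, the fingers measure 114 mm over their backs; the gripper's body (76 mm by 85 mm) begins 54 mm behind the grasp point. The pads swing forward as they close: fully open they stand 13 mm farther back than shut.
Start: joints at [-1.308, 0.411, -0.013, 1.596, 0.006, 1.134, -0.082], TCP at [0.203, 0.591, 0.405] pointing down, gripper open.
Joint ranges: [-2.95, 2.95], [-0.29, 1.99], [-1.47, 1.44], [0.14, 2.54], [-1.03, 4.17], [0.13, 1.85], [-2.86, 2.86]. Speed limits (rad/s): [2.39, 2.39, 3.01, 3.01, 3.14, 3.14, 3.14].

## Interface

Orientations are given as [roll, pitch, yaw] about the fixed x, y, z axes, in that order (R = Rz(yaw) Ry(pitch) Rx(roll)).
In Python, from workcell import ctrl gives the robot as it stands.
- The arm moves only by the tool carry_out, never from a script. Its arguments are lists of equal length, an entry for each row: "offset": the shift along the tool's x, y, z scaled (see below), a list of three; "spin": the turn about the tool's z scaled (see below); "jaw": the opening, from 0 (shut) to 1 (fully open). In form: {"offset": [[x, y, z], ...], "spin": [spin, ...], "jaw": [jaw, ...]}. A call has exactly 5 rows; each row shifts and turns the commanded pose from where the row before left it, along the tool's axes as they then stand; what a row does not reach is not made up. The controller multiplies each number of a shift by 0.4 m and each number of a turn by pi rad. A row lasts 1/10 s, in which the tool goes at most 50 mm and 8.59 degrees, less where a joint would pass 70% of its speed; a pose out of reach is approached as far as the arm can. A call with a number of a shift or a turn outside -1 to 1 is refused whole. A call with a gripper value outside its range is refused whole. The fingers move at their own pace and stop on an object; the grip force is fixed at half the most. Time passes only in rows, so rows that do not move let the fingers close, or fill a call up. It gives the time, the measured TCP pose, the force, the opening and the grip force at its end, in the units of the state.
- ctrl.get_state(): the state, without advancing time (a new reading comes with each control period).
- ctrl.grab_frame(name): name is "scene" or "top" or "wrist"; returns a dict with "img" (384x512x3 uint8, blue, green, red), "z_map" (384x512 float32, m along the optical axis (not along the pixel's ray), 0 where there is no reading), "intrinsics" (3x3 intrinsics, pixels), "k1" (the pictures are not rectified: a ray, as slopes to the right and down, at radius r is drawn at 1 + k1 r^2 times it, then the intrinsics apply), "xyz" and "rotation" of the camera in the world. Camera axes: x right, y down, z forward; pixel columns grow to the right and rows downward; lengths in m; the calibration is good to about 2 mm. A picture is of the moment at which its call begins.
- ctrl.hand_in(): hands the job in; it is judged then, once.
The state is a dict: "time": time; "q": joint angles; "qd": joint speeds; "effort": joint torques, N m; "tool_pos": TCP position; "ee_rot": TCP orientation; "wrist_force": force on the tool from outside, world axes, zero at the start; "wrist_torque": the same for the moment, N m; "gripper_width": opening from 0.0 (shut) to 1.0 (fully open); "finger_force": force on a finger pad.
Only numpy, scipy, OpenCV 4.12 (cv2) and the standard library are available. Lean on these libraries where they do the work, as an engineer would, in place of code of your own. Each camera call takes 0.05 s, during which the arm holds its last target. There are 200 camera calls.

## Task

Four grey test plates lie side by side on the white inspection rack, and two of them are misshapen: one has lost a corner and one is too short. Tip each misshapen plate up on edge into the slot at the back of the rack, standing upright, and press it fully home to the bottom of the slot, past the sprung clips. Leave the two good plates lying where they are, and do not disturb the glassware and bottles.

Things in the scene. Friction and masses are not known exactly. Their poses are not given: they have to be found in the camera images.
- rack: White inspection rack, fixed. Origin on the table below the slot's front lip, mid-length; x away from the robot across the slot, y along it, z up. In mm: deck board x -64..0, y -205..205, top z 75, 10 thick, open below in front of x -12 but for a foot plate 12 high (x -110..40). Back wall x 16..28, top z 120. End cheeks 8 thick at y +-209, top z 85.
- slot_floor (a point): Middle of the slot's floor. The slot is 16 mm wide (rack x 0..16), runs the whole length of the rack between deck lip and back wall, and its floor is 30 mm above the table, 45 mm below the deck top.
- clip_line (a point): Mid-slot, height of the clips' bite. Four sprung steel clips, 50 mm wide, at rack y -150, -50, 50, 150 on the slot's front side; lead-in slopes from z 70 to 45 mm and leaves 4 mm before the back wall. They yield towards the robot: a plate stood on edge stops about 20 mm deep, leaning on the wall, and takes some 5 to 15 N to press 25 mm further, to the floor.
- good_a: Good plate, grey plastic, 120 x 70 x 8 mm, about 100 g, lying flat on the deck with its long side (x) across the rack. Origin at the centre of its underside, 60 mm from the rear edge (+x, which overhangs the slot by 6 to 15 mm); the front edge (-x) overhangs the deck's front by 40 to 50 mm. z is normal to the plate.
- good_b: Second good plate, the same as good_a.
- chipped: Misshapen plate: like good_a, but the front corner on its +y side is missing, a piece 35 mm (x) by 25 mm (y), so the front edge runs from y = -35 to +10. Origin on the underside, 60 mm from the rear and front edges and midway of the 70 mm width. Fully home on edge, its origin is 90 mm above the rack's origin and its upper edge at 150 mm.
- short: Misshapen plate: like good_a, but only 100 mm long (x -40..60 mm from its origin). Origin on the underside, 60 mm from the rear edge, midway of the 70 mm width; the front edge overhangs the deck by 20 to 30 mm. Fully home on edge, rear edge down, its origin is 90 mm above the rack's origin and its upper edge at 130 mm.
- beaker: Bystander: glass beaker, diameter 68, height 85 mm, beside the rack. Origin under its centre.
- buffer_bottle: Bystander: white bottle, diameter 52, height 110 mm, beside the rack. Origin under its centre.
- sample_jar: Bystander: glass jar, diameter 56, height 75 mm, behind the rack. Origin under its centre.
Things that resemble listed ones, but are neither listed nor needed, are in the scene too. What is shaped like the good_a but blue, pink or yellow is not meant.

How it is judged:
By the outcome, as a careful person would: the job done as asked, in the order asked, and still so for the second after the job is handed in, with the robot touching nothing.
It also fails if it takes over 66 s, if anything falls off the work surface, if the arm or the gripper's body presses on something with over 40 N, if the wrist force passes 120 N, or if a joint passes its speed limit or range.

## Working session

There is one attempt and no reset: what is moved stays moved. The work goes in short steps, Python scripts to look and compute and a tool call to move; the robot and the scene stay as the last step left them, time stands still between calls to the robot, and variables do not carry over. Pictures are saved under pics/ and viewed, at most 10 in all, crops included, and the job is handed in when it is done.

Besides the shell and the picture viewer there is one more tool, called as name(argument=value, ...) on one line, values as JSON. carry_out: Moves the arm, as the interface text tells. Its arguments: {"type":"object","properties":{"offset":{"type":"array","items":{"type":"array","items":{"type":"number","minimum":-1,"maximum":1}}},"spin":{"type":"array","items":{"type":"number","minimum":-1,"maximum":1}},"jaw":{"type":"array","items":{"type":"number"}}},"required":["offset","spin","jaw"]}

```bash
mkdir -p pics; ls
cat > h.py <<'E'
import numpy as np, cv2
from workcell import ctrl
def grab(n,save=None):
    f=ctrl.grab_frame(n)
    np.savez('%s.npz'%n,**f)
    if save: cv2.imwrite('pics/'+save,f['img'])
    return f
def load(n): return dict(np.load('%s.npz'%n))
def ray(f,u,v):
    K=f['intrinsics'];k=float(f['k1'])
    d=np.array([(u-K[0,2])/K[0,0],(v-K[1,2])/K[1,1]]);s=d.copy()
    for _ in range(20): s=d/(1+k*(s@s))
    return np.r_[s,1]
def px_z(f,u,v,z):
    r=f['rotation']@ray(f,u,v);o=np.array(f['xyz']);return o+r*(z-o[2])/r[2]
def px_d(f,u,v):
    d=f['z_map'][int(round(v)),int(round(u))];return np.array(f['xyz'])+f['rotation']@ray(f,u,v)*d
def proj(f,p):
    c=f['rotation'].T@(np.array(p)-f['xyz']);s=c[:2]/c[2];s=s*(1+float(f['k1'])*(s@s));K=f['intrinsics']
    return np.array([K[0,0]*s[0]+K[0,2],K[1,1]*s[1]+K[1,2]])
E
python3 - <<'E'
from h import *
a=grab('top','top.png');b=grab('scene','scene.png')
s=ctrl.get_state();print(s['tool_pos'],s['ee_rot'],s['gripper_width'],s['time'])
for f in(a,b):print(f['xyz'],f['rotation'].round(3).tolist(),f['intrinsics'],f['k1'])
E
```

```text
pics
[0.20295067 0.59093618 0.40395412] [-3.14021665e+00  9.83892468e-05  2.81082617e+00] 0.9979361898998999 0.1
[ 0.42473664 -0.02327522  1.03767664] [-2.963, -0.002, -1.579] [[371.04030292   0.         254.53468794]
 [  0.         371.04030292 188.09260918]
 [  0.           0.           1.        ]] -0.08911327284443815
[1.07037166 0.58126708 0.915909  ] [-2.417, -0.01, 2.477] [[393.57477277   0.         253.00430292]
 [  0.         393.57477277 192.65863997]
 [  0.           0.           1.        ]] -0.07480559162950086
```

View pics/top.png

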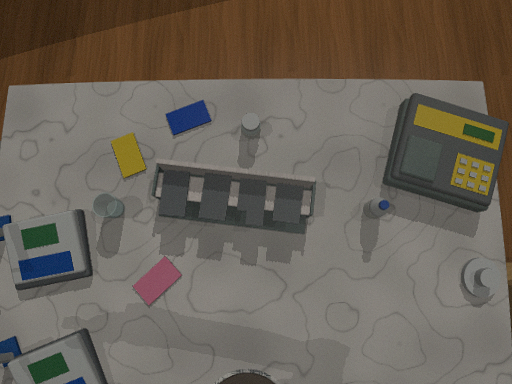

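View pics/scene.png

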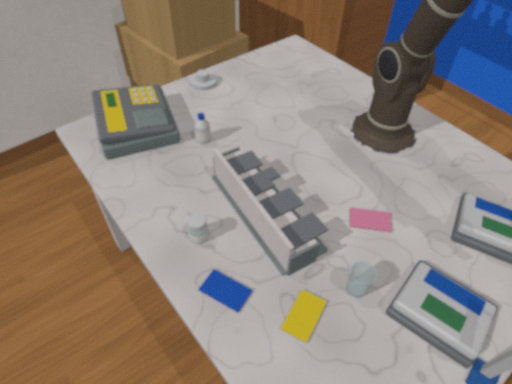

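The top view shows four grey plates on the rack, at about (175,194), (214,198), (252,202) and (288,203). The beaker is at (108,206), the bottle at (377,208) and the jar at (250,125). Blue, yellow and pink plates are decoys, off the rack. I'll enlarge the rack.

```bash
cat >> h.py <<'E'
from scipy.spatial.transform import Rotation as Ro
_l=load
def fix(f):
    f=dict(f); r=np.array(f['rotation'])
    if r.shape==(3,): f['rotation']=Ro.from_euler('xyz',r).as_matrix()
    return f
def load(n): return fix(_l(n))
E
python3 - <<'E'
from h import *
f=load('top')
c=f['img'][152:242,145:325]
c=cv2.resize(c,None,fx=4.4,fy=4.4,interpolation=cv2.INTER_CUBIC)
c=np.clip((c/255.)**0.6*255,0,255).astype('uint8')
cv2.imwrite('pics/crop.png',c)
for p in [(175,194),(214,198),(252,202),(288,203),(235,167),(380,208),(108,206),(250,125)]:print(p,px_d(f,*p).round(3))
E
```

```text
(175, 194) [0.582 0.181 0.086]
(214, 198) [0.572 0.079 0.082]
(252, 202) [ 0.56  -0.02   0.084]
(288, 203) [ 0.557 -0.114  0.081]
(235, 167) [0.674 0.028 0.001]
(380, 208) [ 0.541 -0.352  0.091]
(108, 206) [0.563 0.39  0.005]
(250, 125) [ 0.775 -0.016  0.071]
```

View pics/crop.png

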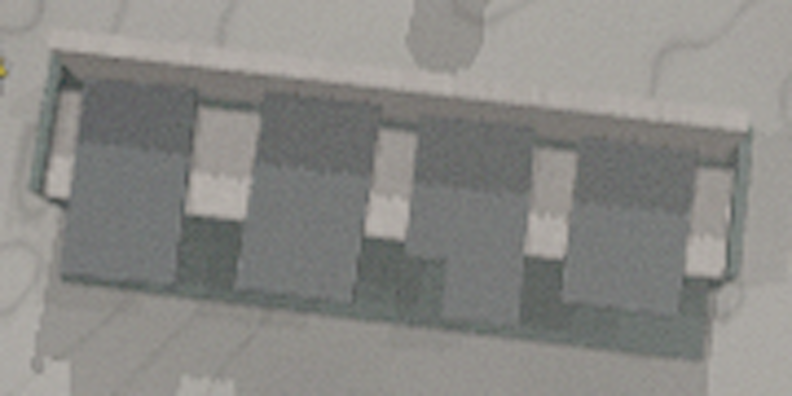

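The third plate, at about (252,202), has lost its front-left corner, so it is `chipped`. The fourth, at about (288,203), is visibly shorter, so it is `short`. Plates 1 and 2 are good. Next I'll compute the poses.

Run:
```python
from h import *
f=load('top')
def P(u,v,z): return px_z(f,145+(u+.5)/4.4-.5,152+(v+.5)/4.4-.5,z)[:2]
d=np.array([P(u,v,.075) for u,v in[(50,198),(190,215),(245,218),(365,236),(408,240),(525,257),(565,260),(687,274),(727,278)]])
w=np.array([P(u,v,.12) for u,v in[(52,48),(748,114)]])
s=np.polyfit(d[:,1],d[:,0],1);print('deck front x=%.4f*y+%.4f'%tuple(s), 'wall rear',w.round(4))
yaw=-np.arctan(s[0]);ex=np.array([np.cos(yaw),np.sin(yaw)]);ey=np.array([-ex[1],ex[0]])
ends=[P(735,200,.085),P(43,120,.085)];print('cheeks',np.round(ends,4))
yc=np.mean([e@ey for e in ends]); fx=np.mean(d@ex)
print('yaw',yaw,'wall yaw',-np.arctan((w[0]-w[1])[0]/(w[0]-w[1])[1]),'front',fx,'wallrear',w@ex,'depth should be 92mm',(w@ex).mean()-fx)
O=ex*((fx+.064+(w@ex).mean()-.028)/2)+ey*yc;print('O',O)
for n,pts in dict(chip=[(418,115),(535,130),(443,318),(520,322),(408,255),(445,258)],short=[(580,140),(695,150),(563,303),(682,315)],g2=[(262,92),(380,105),(236,288),(354,300)]).items():
    print(n)
    for p in pts:
        q=P(*p,.083);print('  ',q.round(4),'rack',(((q-O)@ex)*1e3).round(1),(((q-O)@ey)*1e3).round(1))
```

```text
deck front x=0.1287*y+0.5481 wall rear [[ 0.6588  0.2239]
 [ 0.6165 -0.1792]]
cheeks [[ 0.5718 -0.1755]
 [ 0.6233  0.237 ]]
yaw -0.1280010165080946 wall yaw -0.10465611617207343 front 0.5435698134157043 wallrear [0.62482171 0.63428293] depth should be 92mm 0.08598250376357042
O [0.61324791 0.02874929]
chip
   [0.625  0.0121] rack 13.8 -15.0
   [ 0.6153 -0.0576] rack 13.1 -85.4
   [ 0.5037 -0.0024] rack -104.7 -44.9
   [ 0.501  -0.0474] rack -101.6 -89.8
   [0.5409 0.0181] rack -70.4 -19.8
   [ 0.539  -0.0037] rack -69.5 -41.7
short
   [ 0.6091 -0.0844] rack 10.3 -112.7
   [ 0.6025 -0.1529] rack 12.5 -181.5
   [ 0.5119 -0.0727] rack -87.5 -113.5
   [ 0.5043 -0.1423] rack -86.3 -183.6
g2
   [0.6398 0.1057] rack 16.5 79.7
   [0.6313 0.0348] rack 17.1 8.3
   [0.5221 0.1192] rack -102.0 78.0
   [0.5146 0.0497] rack -100.5 8.2
```

```bash
cat >> h.py <<'E'
def rel(target,yaw=None):
    """world TCP target -> tool-axis shift /0.4 and spin /pi from the measured pose (spin applied last)"""
    s=ctrl.get_state();R=Ro.from_euler('xyz',s['ee_rot']).as_matrix()
    d=R.T@(np.array(target)-s['tool_pos'])
    o='pos %s yaw %.4f F %s w %.3f t %.2f | shift %s'%(s['tool_pos'].round(4),s['ee_rot'][2],s['wrist_force'].round(1),s['gripper_width'],s['time'],(d/.4).round(4))
    if yaw is not None:
        e=-(yaw-s['ee_rot'][2]);e=(e+np.pi)%(2*np.pi)-np.pi;o+=' spin %.4f'%(e/np.pi)
    print(o)
E
python3 -c "
from h import *
rel([0.46,-0.08,0.40],3.02)"
```

```text
pos [0.203  0.5909 0.404 ] yaw 2.8108 F [-1.1  0.8 -0.5] w 0.998 t 0.10 | shift [-1.1525 -1.3777  0.0119] spin -0.0666
```

carry_out(offset=[[-0.077,-0.092,0],[-0.077,-0.092,0],[-0.077,-0.092,0],[-0.077,-0.092,0],[-0.077,-0.092,0]], spin=[0,0,0,0,0], jaw=[1,1,1,1,1])

```text
time: 0.6
tool_pos: [0.2892, 0.365, 0.4044]
ee_rot: [-3.141, -0.0, 2.811]
wrist_force: [1.6, 0.5, 0.5]
gripper_width: 1.0
finger_force: 0.0
```

carry_out(offset=[[-0.077,-0.092,0],[-0.077,-0.092,0],[-0.077,-0.092,0],[-0.077,-0.092,0],[-0.077,-0.092,0]], spin=[0,0,0,0,0], jaw=[1,1,1,1,1])

```text
time: 1.1
tool_pos: [0.3749, 0.141, 0.4047]
ee_rot: [3.141, -0.0, 2.811]
wrist_force: [0.8, 0.2, -0.7]
gripper_width: 0.994
finger_force: 0.0
```

carry_out(offset=[[-0.077,-0.092,0],[-0.077,-0.092,0],[-0.077,-0.092,0],[-0.077,-0.092,0],[-0.077,-0.092,0]], spin=[0,0,0,-0.033,-0.033], jaw=[1,1,1,1,1])

```text
time: 1.6
tool_pos: [0.4623, -0.0747, 0.4047]
ee_rot: [3.141, -0.0, 3.007]
wrist_force: [0.8, 0.4, -0.2]
gripper_width: 1.0
finger_force: 0.0
```

Run:
```python
from h import *
rel([0.46,-0.08,0.40],3.02)
f=fix(grab('wrist'));print(f['xyz'],f['rotation'].round(3).tolist(),f['intrinsics'][0],f['k1'])
c=f['img']; c=np.clip((c/255.)**0.6*255,0,255).astype('uint8')
cv2.imwrite('pics/w1.png',cv2.resize(c,None,fx=1.5,fy=1.5,interpolation=cv2.INTER_CUBIC))
```

```text
pos [ 0.4623 -0.0747  0.4047] yaw 3.0068 F [ 0.8  0.4 -0.2] w 1.000 t 1.60 | shift [ 0.004  -0.0139  0.0119] spin -0.0042
[ 0.37995045 -0.06226555  0.37425487] [[0.134, 0.938, 0.319], [0.991, -0.127, -0.042], [0.001, 0.322, -0.947]] [295.26458071   0.         256.2900549 ] -0.02476849655198658
```

View pics/w1.png

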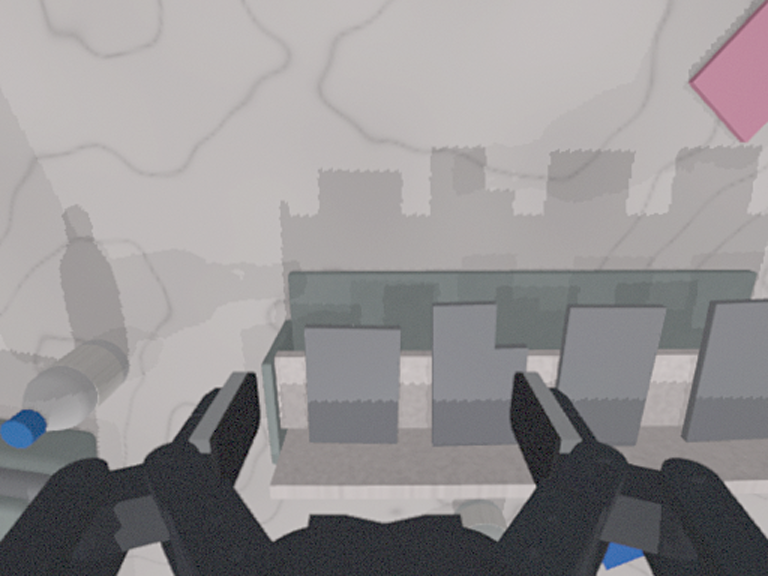

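The wrist view shows `short` with its front edge at about (305..399,328) and rear edge at about 443. The `chipped` front is at about (433..495,304), with its step at (496,348). The rack is nearly aligned with the image.

Run:
```python
from h import *
f=load('wrist')
def P(u,v,z): return px_z(f,(u+.5)/1.5-.5,(v+.5)/1.5-.5,z)[:2]
d=np.array([P(u,v,.075) for u,v in[(278,352),(400,351),(430,351),(528,352),(560,352)]])
w=np.array([P(u,v,.12) for u,v in[(274,486),(526,485)]]) # wall top rear edge? 
print('deckfront',d.round(4).tolist(),'wall',w.round(4).tolist())
s=np.polyfit(d[:,1],d[:,0],1);y1=-np.arctan(s[0]);y2=-np.arctan((w[0]-w[1])[0]/(w[0]-w[1])[1])
yaw=(y1+y2)/2;print('yaws',y1,y2)
ex=np.array([np.cos(yaw),np.sin(yaw)]);ey=np.array([-ex[1],ex[0]])
print('front',(d@ex).round(4),'wall',(w@ex).round(4))
fx=(d@ex).mean()
for n,pts in dict(chip=[(433,445),(433,304),(495,303),(496,348),(527,347)],short=[(310,442),(397,444),(305,327),(399,329)],bad=[(567,306)]).items():
  for p in pts:
    q=P(*p,.083);print(n,q.round(4),'rackx',((q@ex-fx)*1e3-64).round(1),'y*',(q@ey*1e3).round(1))
q=P(267,370,.085);print('cheek outer y*',q@ey)
```

```text
deckfront [[0.5229, -0.1625], [0.5343, -0.0712], [0.5374, -0.0489], [0.5483, 0.0245], [0.5516, 0.0486]] wall [[0.6069, -0.1734], [0.6307, 0.0072]]
yaws -0.1364880503480205 -0.1310755068648763
front [0.5399 0.539  0.5391 0.5401 0.5402] wall [0.6246 0.6242]
chip [ 0.6164 -0.0552] rackx 14.6 y* 27.5
chip [ 0.4967 -0.0434] rackx -105.6 y* 23.2
chip [5.018e-01 1.000e-04] rackx -106.3 y* 67.0
chip [ 0.5373 -0.0011] rackx -71.0 y* 70.6
chip [0.5396 0.0215] rackx -71.8 y* 93.3
short [ 0.6005 -0.1516] rackx 11.7 y* -70.1
short [ 0.6116 -0.0834] rackx 13.6 y* -1.1
short [ 0.502  -0.1363] rackx -88.0 y* -68.1
short [ 0.5126 -0.0695] rackx -86.4 y* -0.5
bad [0.511  0.0508] rackx -104.0 y* 118.5
cheek outer y* -0.09793429110011584
```

carry_out(offset=[[-0.068,-0.0275,0],[-0.068,-0.0275,0],[0,0,0.08],[0,0,0.08],[0,0,0.08]], spin=[0,0,0,0,0], jaw=[0.92,0.92,0.92,0.92,0.92])

```text
time: 2.15
tool_pos: [0.5132, -0.102, 0.3073]
ee_rot: [3.142, -0.0, 3.003]
wrist_force: [-0.6, 1.5, 0.1]
gripper_width: 0.919
finger_force: 0.0
```

Run:
```python
from h import *
rel([0.5132,-0.1038,0.23],3.007)
f=fix(grab('wrist'))
c=f['img']; c=np.clip((c/255.)**0.6*255,0,255).astype('uint8')
cv2.imwrite('pics/w2.png',c)
```

```text
pos [ 0.5132 -0.102   0.3073] yaw 3.0030 F [-0.6  1.5  0.1] w 0.919 t 2.15 | shift [-0.0007 -0.0046  0.1933] spin -0.0013
```

View pics/w2.png

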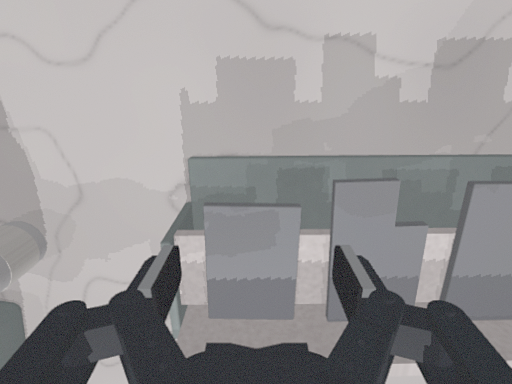

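Run:
```python
from h import *
f=load('wrist')
for p in[(205,205),(300,206),(208,319),(296,320)]:print(px_z(f,*p,.083).round(4))
for p in[(334,180),(397,180),(397,225),(425,225),(330,320)]:print('chip',px_z(f,*p,.083).round(4))
for p in[(177,233),(318,232),(440,231)]:print('deck',px_z(f,*p,.075).round(4))
```

```text
[ 0.5023 -0.1357  0.083 ]
[ 0.5123 -0.0693  0.083 ]
[ 0.6014 -0.1528  0.083 ]
[ 0.6124 -0.0815  0.083 ]
chip [ 0.4964 -0.0444  0.083 ]
chip [ 0.5024 -0.0012  0.083 ]
chip [ 0.537  -0.0006  0.083 ]
chip [0.5399 0.0199 0.083 ]
chip [ 0.6164 -0.0538  0.083 ]
deck [ 0.5249 -0.1632  0.075 ]
deck [ 0.5388 -0.0568  0.075 ]
deck [0.5512 0.0362 0.075 ]
```

carry_out(offset=[[0,-0.0046,0.08],[0,0,0.08],[0,0,0.033],[0,0,0],[0,0,0]], spin=[0,0,0,0,0], jaw=[0.92,0.92,0.92,0.92,0.5])

```text
time: 2.7
tool_pos: [0.5134, -0.104, 0.2325]
ee_rot: [3.141, 0.0, 3.003]
wrist_force: [-3.4, 0.4, 5.1]
gripper_width: 0.8
finger_force: 66.1
```

carry_out(offset=[[0,0,0],[0,0,0],[0,0,0],[0,0,-0.02],[0,0,-0.02]], spin=[0,0,0,0,0], jaw=[0.5,0.5,0.5,0.5,0.5])

```text
time: 3.2
tool_pos: [0.513, -0.1037, 0.2481]
ee_rot: [3.141, -0.001, 3.003]
wrist_force: [-0.2, 0.8, -0.9]
gripper_width: 0.8
finger_force: 67.6
```

Run:
```python
from h import *
rel([0.5132,-0.1038,0.23],3.007)
f=fix(grab('wrist'))
# profile: heights along plate 4 centre line columns
for v in range(150,330,12):print(v,[px_d(f,u,v).round(3).tolist() for u in(256,)])
c=f['img']; c=np.clip((c/255.)**0.6*255,0,255).astype('uint8')
cv2.imwrite('pics/w3.png',c)
```

```text
pos [ 0.513  -0.1037  0.2481] yaw 3.0034 F [-0.2  0.8 -0.9] w 0.800 t 3.20 | shift [-0.0007 -0.0002  0.0452] spin -0.0012
150 [[0.473, -0.097, 0.0]]
162 [[0.482, -0.098, 0.0]]
174 [[0.489, -0.099, 0.009]]
186 [[0.497, -0.1, 0.013]]
198 [[0.506, -0.102, 0.013]]
210 [[0.515, -0.103, 0.013]]
222 [[0.525, -0.104, 0.012]]
234 [[0.536, -0.106, 0.012]]
246 [[0.546, -0.107, 0.012]]
258 [[0.508, -0.102, 0.092]]
270 [[0.511, -0.102, 0.098]]
282 [[0.517, -0.103, 0.098]]
294 [[0.524, -0.104, 0.098]]
306 [[0.531, -0.105, 0.098]]
318 [[0.539, -0.106, 0.098]]
```

View pics/w3.png

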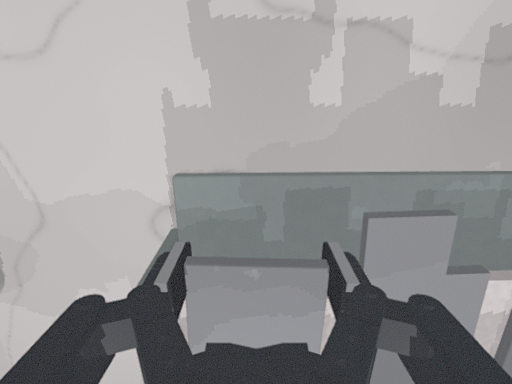

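The side grip works, but the plate lifted flat at z≈0.098 without pivoting. I'll check whether the grip force depends on the commanded opening.

carry_out(offset=[[0,0,0],[0,0,0],[0,0,0],[0,0,0],[0,0,0]], spin=[0,0,0,0,0], jaw=[0.79,0.79,0.79,0.79,0.79])

```text
time: 3.75
tool_pos: [0.513, -0.1038, 0.2473]
ee_rot: [3.141, -0.001, 3.003]
wrist_force: [-0.0, -0.2, -0.8]
gripper_width: 0.798
finger_force: 67.6
```

carry_out(offset=[[0,0,0.02],[-0.01,0,0],[-0.005,0,0],[0,0,0],[0,0,0]], spin=[0,0,0,0,0], jaw=[0.5,0.5,0.5,0.5,0.5])

```text
time: 4.25
tool_pos: [0.5188, -0.1046, 0.2393]
ee_rot: [3.141, -0.001, 3.003]
wrist_force: [-1.6, 0.3, -1.2]
gripper_width: 0.795
finger_force: 67.6
```

carry_out(offset=[[-0.005,0,0],[-0.005,0,0],[0,0,0],[0,0,0],[0,0,0]], spin=[0,0,0,0,0], jaw=[0.5,0.5,0.5,0.5,0.5])

```text
time: 4.75
tool_pos: [0.5202, -0.1049, 0.2383]
ee_rot: [3.141, -0.008, 3.004]
wrist_force: [-10.8, 0.4, 0.2]
gripper_width: 0.798
finger_force: 67.9
```

carry_out(offset=[[-0.005,0,0],[-0.005,0,0],[0,0,-0.01],[0,0,-0.01],[0,0,-0.01]], spin=[0,0,0,0,0], jaw=[0.5,0.5,0.5,0.5,0.5])

```text
time: 5.25
tool_pos: [0.522, -0.1051, 0.2489]
ee_rot: [3.141, -0.015, 3.004]
wrist_force: [-9.6, 0.2, -6.0]
gripper_width: 0.798
finger_force: 68.7
```

```bash
cat >> h.py <<'E'
def tilt():
    f=fix(grab('wrist'))
    rel([0.5132,-0.1038,0.23],3.007)
    p=np.array([px_d(f,256,v) for v in range(180,340,4)]);p=p[p[:,2]>.06]
    for q in p[::2]:print(q.round(3).tolist(),end=' ')
    if len(p)>4:
        k=np.polyfit(p[2:,0],p[2:,2],1);print('\nslope deg',np.degrees(np.arctan(k[0])))
E
python3 -c "
from h import *
tilt()"
```

```text
pos [ 0.5223 -0.1052  0.2495] yaw 3.0038 F [-16.8   2.3  -2. ] w 0.798 t 5.30 | shift [0.0223 0.0003 0.0492] spin -0.0010
[0.514, -0.103, 0.096] [0.516, -0.103, 0.099] [0.521, -0.104, 0.099] [0.524, -0.104, 0.1] [0.529, -0.105, 0.099] [0.536, -0.106, 0.097] [0.54, -0.106, 0.097] [0.546, -0.107, 0.096] [0.551, -0.108, 0.097] [0.557, -0.109, 0.096] 
slope deg -5.552123581692093
```

carry_out(offset=[[-0.003,0,-0.02],[-0.005,0,-0.019],[-0.006,0,-0.018],[-0.008,0,-0.018],[-0.009,0,-0.017]], spin=[0,0,0,0,0], jaw=[0.5,0.5,0.5,0.5,0.5])

```text
time: 5.8
tool_pos: [0.5353, -0.1069, 0.2863]
ee_rot: [3.141, -0.013, 3.003]
wrist_force: [-16.4, 3.2, -0.1]
gripper_width: 0.796
finger_force: 77.4
```

```bash
python3 -c "
from h import *
tilt()
f=fix(grab('scene'))
c=f['img'][130:290,190:350]
cv2.imwrite('pics/s2.png',cv2.resize(np.clip((c/255.)**0.6*255,0,255).astype('uint8'),None,fx=3.5,fy=3.5,interpolation=cv2.INTER_CUBIC))"
```

```text
pos [ 0.5359 -0.1073  0.2874] yaw 3.0025 F [-15.4   1.7   0.3] w 0.799 t 5.85 | shift [0.0557 0.0008 0.144 ] spin -0.0014
[0.534, -0.105, 0.071] [0.538, -0.106, 0.076] [0.544, -0.107, 0.075] [0.55, -0.108, 0.075] [0.522, -0.104, 0.135] [0.524, -0.104, 0.139] [0.53, -0.105, 0.137] [0.536, -0.106, 0.134] [0.543, -0.107, 0.13] [0.55, -0.108, 0.127] [0.558, -0.109, 0.124] [0.566, -0.11, 0.121] [0.576, -0.111, 0.115] [0.587, -0.113, 0.11] [0.598, -0.114, 0.105] 
slope deg -16.470931545262644
```

View pics/s2.png

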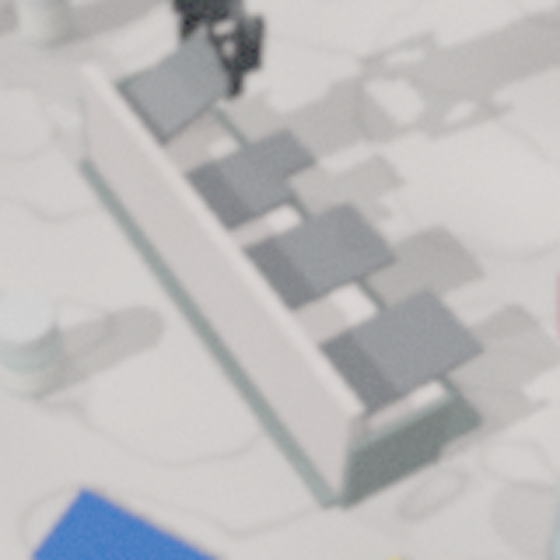

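carry_out(offset=[[-0.009,0,-0.012],[-0.01,0,-0.011],[-0.011,0,-0.01],[-0.012,0,-0.009],[-0.012,0,-0.008]], spin=[0,0,0,0,0], jaw=[0.5,0.5,0.5,0.5,0.5])

```text
time: 6.4
tool_pos: [0.5569, -0.1103, 0.3067]
ee_rot: [3.141, -0.012, 3.003]
wrist_force: [-14.4, 3.4, 5.1]
gripper_width: 0.798
finger_force: 73.2
```

```bash
python3 -c "
from h import *
tilt()"
```

```text
pos [ 0.5575 -0.1104  0.3073] yaw 3.0028 F [-16.2   1.6   5. ] w 0.797 t 6.45 | shift [0.1098 0.0008 0.1946] spin -0.0013
[0.534, -0.106, 0.069] [0.538, -0.106, 0.075] [0.544, -0.107, 0.075] [0.55, -0.108, 0.075] [0.556, -0.109, 0.076] [0.563, -0.11, 0.075] [0.57, -0.111, 0.075] [0.576, -0.112, 0.076] [0.537, -0.106, 0.16] [0.54, -0.107, 0.162] [0.544, -0.107, 0.161] [0.555, -0.109, 0.151] [0.568, -0.11, 0.139] [0.585, -0.113, 0.122] [0.605, -0.116, 0.104] [0.613, -0.117, 0.101] [0.614, -0.117, 0.109] [0.614, -0.117, 0.116] [0.617, -0.117, 0.121] [0.625, -0.118, 0.12] 
slope deg -4.426509461683416
```

carry_out(offset=[[-0.009,0,-0.006],[-0.01,0,-0.006],[-0.01,0,-0.005],[-0.01,0,-0.004],[-0.01,0,-0.003]], spin=[0,0,0,0,0], jaw=[0.5,0.5,0.5,0.5,0.5])

```text
time: 6.95
tool_pos: [0.5779, -0.1132, 0.3174]
ee_rot: [3.141, -0.007, 3.003]
wrist_force: [-12.9, 2.1, 5.3]
gripper_width: 0.794
finger_force: 67.3
```

```bash
python3 -c "
from h import *
tilt()"
```

```text
pos [ 0.5786 -0.1131  0.3176] yaw 3.0030 F [-9.5  0.8  5.5] w 0.796 t 7.00 | shift [0.1639 0.0003 0.22  ] spin -0.0013
[0.557, -0.109, 0.075] [0.564, -0.11, 0.076] [0.57, -0.111, 0.075] [0.577, -0.112, 0.075] [0.583, -0.113, 0.075] [0.59, -0.114, 0.076] [0.597, -0.115, 0.074] [0.557, -0.109, 0.175] [0.56, -0.109, 0.176] [0.563, -0.11, 0.177] [0.614, -0.117, 0.105] [0.614, -0.117, 0.114] [0.616, -0.117, 0.121] [0.622, -0.118, 0.121] 
slope deg -26.46372239981578
```

```bash
cat >> h.py <<'E'
def plate(yc,yaw=-.134,O=(.5979,.0)):
    """x (along rack), z of scene-camera points near rack-parallel coordinate yc (world y at wall)"""
    f=fix(grab('scene'));K=f['intrinsics']
    ex=np.array([np.cos(yaw),np.sin(yaw)]);ey=np.array([-ex[1],ex[0]])
    pts=np.array([px_d(f,u,v) for v in range(120,260) for u in range(180,330) if f['z_map'][v,u]>0])
    a=pts[:,:2]@ex;b=pts[:,:2]@ey
    m=(abs(b-yc)<.03)&(pts[:,2]>.07)&(a>.45)&(a<.68)
    a,b,z=a[m],b[m],pts[m,2]
    for z0 in np.arange(.07,.26,.008):
        k=(z>=z0)&(z<z0+.008)
        if k.sum():print('z%.3f n%d x %.3f..%.3f med %.3f'%(z0,k.sum(),a[k].min(),a[k].max(),np.median(a[k])))
E
python3 -c "
from h import *
plate(-.036)"
```

```text
z0.070 n152 x 0.542..0.636 med 0.567
z0.078 n44 x 0.545..0.637 med 0.585
z0.086 n18 x 0.634..0.636 med 0.635
z0.094 n18 x 0.612..0.637 med 0.635
z0.102 n40 x 0.611..0.637 med 0.616
z0.110 n55 x 0.606..0.636 med 0.612
z0.118 n107 x 0.603..0.636 med 0.626
z0.126 n49 x 0.596..0.608 med 0.602
z0.134 n36 x 0.593..0.601 med 0.597
z0.142 n39 x 0.590..0.597 med 0.593
z0.150 n34 x 0.584..0.593 med 0.588
z0.158 n26 x 0.579..0.589 med 0.584
z0.166 n8 x 0.579..0.584 med 0.580
z0.174 n6 x 0.568..0.592 med 0.572
z0.206 n3 x 0.594..0.600 med 0.597
z0.214 n9 x 0.586..0.605 med 0.602
z0.222 n18 x 0.583..0.606 med 0.600
z0.230 n19 x 0.597..0.606 med 0.604
z0.238 n27 x 0.598..0.608 med 0.604
z0.246 n32 x 0.569..0.608 med 0.602
z0.254 n8 x 0.597..0.606 med 0.599
```

carry_out(offset=[[-0.009,0,-0.0055],[-0.009,0,-0.005],[-0.009,0,-0.004],[-0.009,0,-0.004],[-0.009,0,-0.003]], spin=[0,0,0,0,0], jaw=[0.5,0.5,0.5,0.5,0.5])

```text
time: 7.55
tool_pos: [0.5965, -0.1154, 0.3256]
ee_rot: [3.141, -0.005, 3.003]
wrist_force: [-6.5, -0.1, -1.9]
gripper_width: 0.796
finger_force: 67.2
```

```bash
python3 -c "
from h import *
plate(-.036);tilt()"
```

```text
z0.070 n168 x 0.542..0.637 med 0.568
z0.078 n58 x 0.544..0.636 med 0.575
z0.086 n18 x 0.634..0.637 med 0.635
z0.094 n15 x 0.634..0.637 med 0.635
z0.102 n19 x 0.616..0.637 med 0.635
z0.110 n44 x 0.615..0.636 med 0.618
z0.118 n96 x 0.611..0.636 med 0.627
z0.126 n34 x 0.608..0.616 med 0.612
z0.134 n27 x 0.606..0.611 med 0.609
z0.142 n30 x 0.604..0.609 med 0.607
z0.150 n24 x 0.602..0.608 med 0.604
z0.158 n19 x 0.600..0.604 med 0.602
z0.166 n21 x 0.597..0.615 med 0.600
z0.174 n2 x 0.598..0.614 med 0.606
z0.182 n5 x 0.587..0.594 med 0.593
z0.190 n1 x 0.591..0.591 med 0.591
z0.198 n1 x 0.607..0.607 med 0.607
z0.214 n4 x 0.611..0.620 med 0.615
z0.222 n11 x 0.605..0.623 med 0.618
z0.230 n15 x 0.601..0.624 med 0.620
z0.238 n19 x 0.609..0.625 med 0.622
z0.246 n29 x 0.587..0.626 med 0.622
z0.254 n27 x 0.616..0.626 med 0.620
pos [ 0.5972 -0.1155  0.3259] yaw 3.0031 F [-4.   1.7 -1.8] w 0.787 t 7.65 | shift [ 2.113e-01 -2.000e-04  2.403e-01] spin -0.0012
[0.58, -0.112, 0.075] [0.587, -0.113, 0.075] [0.593, -0.114, 0.077] [0.613, -0.116, 0.069] [0.597, -0.114, 0.118] [0.589, -0.113, 0.147] [0.582, -0.112, 0.17] [0.577, -0.111, 0.186] [0.58, -0.112, 0.187] [0.583, -0.112, 0.188] 
slope deg -75.32624857037955
```

carry_out(offset=[[-0.01,0,-0.003],[-0.01,0,-0.002],[-0.01,0,-0.001],[-0.01,0,0],[-0.005,0,0]], spin=[0,0,0,0,0], jaw=[0.5,0.5,0.5,0.5,0.5])

```text
time: 8.15
tool_pos: [0.6154, -0.1178, 0.3288]
ee_rot: [3.141, -0.002, 3.003]
wrist_force: [-5.4, 2.6, 2.5]
gripper_width: 0.784
finger_force: 63.9
```

```bash
python3 -c "
from h import *
plate(-.036);tilt()"
```

```text
z0.070 n202 x 0.542..0.637 med 0.570
z0.078 n50 x 0.546..0.636 med 0.585
z0.086 n14 x 0.634..0.636 med 0.635
z0.094 n18 x 0.634..0.637 med 0.635
z0.102 n18 x 0.634..0.637 med 0.636
z0.110 n19 x 0.621..0.636 med 0.635
z0.118 n87 x 0.620..0.636 med 0.627
z0.126 n23 x 0.619..0.627 med 0.620
z0.134 n16 x 0.617..0.621 med 0.619
z0.142 n10 x 0.616..0.620 med 0.618
z0.150 n12 x 0.616..0.620 med 0.618
z0.158 n9 x 0.616..0.618 med 0.616
z0.166 n12 x 0.615..0.631 med 0.616
z0.174 n2 x 0.621..0.624 med 0.622
z0.182 n3 x 0.614..0.623 med 0.614
z0.190 n9 x 0.606..0.629 med 0.611
z0.198 n1 x 0.632..0.632 med 0.632
z0.206 n1 x 0.625..0.625 med 0.625
z0.222 n11 x 0.631..0.642 med 0.637
z0.230 n11 x 0.625..0.643 med 0.642
z0.238 n17 x 0.620..0.643 med 0.641
z0.246 n26 x 0.635..0.644 med 0.639
z0.254 n30 x 0.606..0.646 med 0.641
pos [ 0.6154 -0.1178  0.3288] yaw 3.0034 F [-5.1  1.7  1.3] w 0.785 t 8.25 | shift [ 0.2574 -0.0008  0.2476] spin -0.0011
[0.613, -0.116, 0.065] [0.604, -0.115, 0.108] [0.602, -0.115, 0.128] [0.601, -0.114, 0.144] [0.599, -0.114, 0.157] [0.599, -0.114, 0.168] [0.598, -0.114, 0.177] [0.597, -0.114, 0.186] [0.597, -0.114, 0.193] [0.601, -0.115, 0.192] 
slope deg -65.34338490938411
```

carry_out(offset=[[-0.005,0,0.012],[-0.003,0,0.013],[0,0,0.015],[0,0,0.015],[0,0,0.015]], spin=[0,0,0,0,0], jaw=[0.5,0.5,0.5,0.5,0.5])

```text
time: 8.75
tool_pos: [0.619, -0.1184, 0.3004]
ee_rot: [3.141, 0.0, 3.003]
wrist_force: [-0.3, 0.2, -0.5]
gripper_width: 0.504
finger_force: 0.1
```

```bash
python3 -c "
from h import *
plate(-.036);tilt()"
```

```text
z0.070 n129 x 0.543..0.636 med 0.560
z0.078 n38 x 0.545..0.637 med 0.576
z0.086 n15 x 0.635..0.637 med 0.636
z0.094 n17 x 0.634..0.637 med 0.635
z0.102 n17 x 0.634..0.637 med 0.635
z0.110 n23 x 0.618..0.637 med 0.635
z0.118 n48 x 0.617..0.636 med 0.631
z0.126 n9 x 0.618..0.638 med 0.631
z0.134 n21 x 0.618..0.640 med 0.631
z0.142 n16 x 0.618..0.640 med 0.634
z0.150 n18 x 0.617..0.640 med 0.636
z0.158 n12 x 0.629..0.639 med 0.638
z0.166 n11 x 0.629..0.640 med 0.634
z0.174 n14 x 0.630..0.642 med 0.637
z0.182 n7 x 0.638..0.641 med 0.641
z0.190 n11 x 0.623..0.646 med 0.638
z0.198 n24 x 0.625..0.646 med 0.640
z0.206 n26 x 0.632..0.647 med 0.645
z0.214 n16 x 0.628..0.648 med 0.643
z0.222 n22 x 0.639..0.648 med 0.645
z0.230 n24 x 0.610..0.649 med 0.642
z0.238 n6 x 0.639..0.647 med 0.640
z0.246 n1 x 0.640..0.640 med 0.640
z0.254 n12 x 0.599..0.666 med 0.659
pos [ 0.6186 -0.1183  0.2997] yaw 3.0034 F [ 0.1  0.5 -0.5] w 0.501 t 8.85 | shift [ 0.2658 -0.0003  0.1748] spin -0.0011
[0.594, -0.114, 0.076] [0.605, -0.115, 0.077] [0.603, -0.115, 0.098] [0.602, -0.115, 0.113] [0.605, -0.115, 0.118] [0.613, -0.116, 0.111] [0.614, -0.116, 0.119] [0.618, -0.117, 0.121] [0.624, -0.118, 0.119] 
slope deg 42.27350165851984
```

```bash
python3 -c "
from h import *
f=load('wrist');g=load('scene')
c=np.hstack([f['img'][180:384,60:460],cv2.resize(g['img'][130:265,190:350],(242,204),interpolation=cv2.INTER_CUBIC)])
cv2.imwrite('pics/w4.png',cv2.resize(np.clip((c/255.)**0.6*255,0,255).astype('uint8'),(798,254*1),interpolation=cv2.INTER_CUBIC))"
```

```text
(no output)
```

View pics/w4.png

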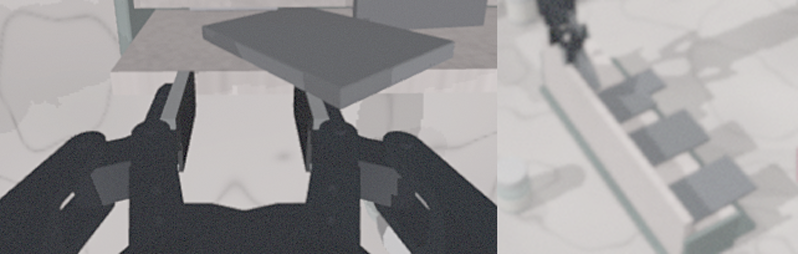

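The `short` plate slipped out of the pads. The wrist view shows it askew in the slot, with one corner up at about (340,95). I'll get its corners from the depth map.

```bash
python3 -c "
from h import *
f=load('wrist')
ex=np.array([np.cos(-.134),np.sin(-.134)]);ey=np.array([-ex[1],ex[0]])
for n,(u,v) in dict(left=(212,31),top=(300,12),right=(445,44),bot=(338,86),low=(341,98),low2=(400,68),mid=(320,45),edgeL=(270,62),leftlow=(206,38),rlow=(450,52),face1=(300,60),face2=(380,50)).items():
  p=px_d(f,60+u/1.243,180+v/1.243);print(n,p.round(3),'rack',((p[:2]@ex-.6076)*1e3).round(0),((p[:2]@ey)*1e3).round(0))
K=f['intrinsics']
# plane fit over face
P=np.array([px_d(f,60+u/1.243,180+v/1.243) for u,v in[(260,35),(300,25),(340,30),(380,40),(400,45),(340,60),(320,60),(300,50),(360,60)]])
c=P.mean(0);n=np.linalg.svd(P-c)[2][2];print('normal',n.round(3),'c',c.round(3))
"
```

```text
left [ 0.603 -0.131  0.094] rack 7.0 -50.0
top [ 0.608 -0.083  0.069] rack 6.0 -1.0
right [ 0.608 -0.031  0.13 ] rack -1.0 50.0
bot [ 0.601 -0.084  0.163] rack -1.0 -2.0
low [ 0.604 -0.083  0.165] rack 3.0 -2.0
low2 [ 0.607 -0.057  0.148] rack 1.0 25.0
mid [ 0.604 -0.082  0.124] rack 2.0 -0.0
edgeL [ 0.604 -0.104  0.134] rack 5.0 -23.0
leftlow [ 0.609 -0.136  0.087] rack 14.0 -54.0
rlow [ 0.613 -0.028  0.128] rack 4.0 54.0
face1 [ 0.602 -0.093  0.14 ] rack 1.0 -12.0
face2 [ 0.605 -0.06   0.134] rack -0.0 22.0
normal [ 0.993 -0.087  0.079] c [ 0.604 -0.077  0.124]
```

carry_out(offset=[[0,0,-0.04],[0,0,-0.07],[0,0,-0.07],[0.0142,0.095,0],[0.0142,0.095,0]], spin=[0,0,0,0,0], jaw=[0.5,0.5,0.2,0,0])

```text
time: 9.35
tool_pos: [0.6183, -0.0426, 0.376]
ee_rot: [3.141, 0.004, 3.0]
wrist_force: [-0.8, 0.8, -1.5]
gripper_width: 0.008
finger_force: 0.0
```

carry_out(offset=[[0.0142,0.095,0],[0,0,0],[0,0,0],[0,0,0],[0,0,0]], spin=[0,0,0,0,0], jaw=[0,0,0,0,0])

```text
time: 9.85
tool_pos: [0.6177, -0.0049, 0.3735]
ee_rot: [-3.141, 0.001, 3.001]
wrist_force: [0.2, -0.1, 0.6]
gripper_width: -0.003
finger_force: 0.0
```

```bash
cat >> h.py <<'E'
EX=np.array([np.cos(-.134),np.sin(-.134)]);EY=np.array([-EX[1],EX[0]])
def rk(x,y,z,yaw=3.0076):
    """target in rack coords: x mm from lip, y* mm, z mm TCP"""
    w=EX*(.6076+x/1e3)+EY*y/1e3;rel([w[0],w[1],z/1e3],yaw)
def silh(y0=-80,y1=130,cam='scene',xr=(-10,15),step=8):
    """rack-frame max z per y* bin of points within slot x range"""
    f=fix(grab(cam));vs,us=np.nonzero(f['z_map']>0)
    pts=np.array([px_d(f,u,v) for u,v in zip(us,vs) if (cam!='scene' or (120<v<290 and 180<u<350))])
    a=(pts[:,:2]@EX-.6076)*1e3;b=pts[:,:2]@EY*1e3;z=pts[:,2]*1e3
    for y in range(y0,y1,step):
        k=(b>=y)&(b<y+step)&(a>xr[0])&(a<xr[1])&(z<215)&(z>72)
        if k.sum():
            i=np.argsort(z[k])[-3:];print('y%d n%d zmax %.0f x %.0f..%.0f'%(y,k.sum(),z[k][i[0]],a[k].min(),a[k].max()),end=' | ')
    print()
E
python3 -c "
from h import *
rk(4,80,297);silh()
silh(cam='top')"
```

```text
pos [ 0.6177 -0.0049  0.3735] yaw 3.0010 F [ 0.2 -0.1  0.6] w -0.003 t 9.85 | shift [0.0031 0.0058 0.1913] spin -0.0021
y-80 n3 zmax 75 x -9..-6 | y-40 n1 zmax 116 x 9..9 | y-32 n6 zmax 121 x 10..11 | y-24 n11 zmax 130 x 7..12 | y-16 n17 zmax 145 x 6..11 | y-8 n28 zmax 165 x -3..11 | y0 n32 zmax 164 x -3..11 | y8 n28 zmax 159 x -2..10 | y16 n27 zmax 152 x -1..15 | y24 n31 zmax 149 x -7..9 | y32 n32 zmax 141 x -10..8 | y40 n30 zmax 138 x -10..14 | y48 n17 zmax 130 x -9..7 | y56 n3 zmax 82 x -8..-4 | y64 n6 zmax 85 x -9..-1 | y72 n8 zmax 85 x -10..15 | y80 n17 zmax 214 x -9..14 | y88 n18 zmax 214 x -10..11 | y96 n4 zmax 75 x -9..-5 | y104 n2 zmax 76 x -10..-8 | y112 n4 zmax 78 x -9..14 | y120 n5 zmax 86 x -8..-2 | y128 n8 zmax 86 x -9..-2 | 
y-80 n11 zmax 76 x -10..0 | y-72 n12 zmax 76 x -10..0 | y-64 n9 zmax 75 x -9..-1 | y-56 n19 zmax 93 x -8..14 | y-48 n25 zmax 111 x -9..13 | y-40 n22 zmax 118 x -8..12 | y-32 n28 zmax 131 x -9..10 | y-24 n29 zmax 145 x -9..8 | y-16 n31 zmax 157 x -10..8 | y-8 n34 zmax 164 x -9..5 | y0 n35 zmax 162 x -9..6 | y8 n32 zmax 156 x -8..6 | y16 n33 zmax 150 x -10..5 | y24 n34 zmax 146 x -10..5 | y32 n19 zmax 140 x -10..5 |
```

carry_out(offset=[[0.003,0.006,0.07],[0,0,0.07],[0,0,0.052],[0,-0.01,0],[0,-0.0125,0]], spin=[-0.002,0,0,0,0], jaw=[0,0,0,0,0])

```text
time: 10.45
tool_pos: [0.6158, -0.0104, 0.2964]
ee_rot: [-3.141, -0.0, 3.009]
wrist_force: [0.1, -0.0, -0.0]
gripper_width: 0.001
finger_force: 0.0
```

carry_out(offset=[[0,-0.0125,0],[0,-0.0125,0],[0,-0.0125,0],[0,-0.0125,0],[0,0,0]], spin=[0,0,0,0,0], jaw=[0,0,0,0,0])

```text
time: 10.95
tool_pos: [0.6131, -0.0301, 0.2967]
ee_rot: [3.141, 0.001, 3.009]
wrist_force: [0.7, 1.2, 2.1]
gripper_width: 0.002
finger_force: 1.2
```

```bash
python3 -c "
from h import *
rk(4,80,297);silh()
silh(cam='top')"
```

```text
pos [ 0.6131 -0.0301  0.2967] yaw 3.0090 F [0.7 1.2 2.1] w 0.002 t 10.95 | shift [-0.0001  0.0698 -0.0006] spin 0.0004
y-48 n1 zmax 115 x 9..9 | y-40 n5 zmax 117 x 9..11 | y-32 n11 zmax 132 x 6..10 | y-24 n18 zmax 144 x 5..11 | y-16 n21 zmax 157 x 3..9 | y-8 n18 zmax 154 x 5..15 | y0 n22 zmax 152 x 4..15 | y8 n30 zmax 187 x -10..15 | y16 n20 zmax 193 x 4..15 | y24 n15 zmax 137 x -9..15 | y32 n12 zmax 168 x -10..15 | y40 n16 zmax 171 x -10..15 | y48 n16 zmax 161 x -10..15 | y56 n43 zmax 176 x -9..15 | y64 n60 zmax 207 x -8..15 | y72 n17 zmax 210 x -9..15 | y80 n12 zmax 187 x -9..15 | y88 n17 zmax 212 x -10..15 | y96 n11 zmax 211 x -9..15 | y104 n6 zmax 205 x -10..15 | y112 n11 zmax 215 x -9..15 | y120 n7 zmax 85 x -10..-2 | y128 n6 zmax 86 x -8..-2 | 
y-80 n12 zmax 76 x -10..-0 | y-72 n12 zmax 77 x -9..-0 | y-64 n16 zmax 82 x -10..14 | y-56 n22 zmax 101 x -8..14 | y-48 n25 zmax 114 x -9..11 | y-40 n23 zmax 126 x -8..9 | y-32 n27 zmax 142 x -9..7 | y-24 n31 zmax 156 x -9..6 | y-16 n32 zmax 212 x -9..14 | y-8 n38 zmax 215 x -10..9 | y0 n9 zmax 212 x -8..13 |
```

carry_out(offset=[[0,-0.0125,0],[0,-0.0125,0],[0,-0.0125,0],[0,-0.0125,0],[0,0,0]], spin=[0,0,0,0,0], jaw=[0,0,0,0,0])

```text
time: 11.55
tool_pos: [0.6101, -0.0507, 0.2961]
ee_rot: [-3.141, -0.0, 3.008]
wrist_force: [0.0, 0.7, 1.6]
gripper_width: -0.0
finger_force: 0.5
```

carry_out(offset=[[0,-0.0125,0],[0,-0.0125,0],[0,-0.005,0],[0,0,0],[0,0,0]], spin=[0,0,0,0,0], jaw=[0,0,0,0,0])

```text
time: 12.05
tool_pos: [0.6087, -0.0614, 0.2959]
ee_rot: [-3.141, -0.0, 3.009]
wrist_force: [1.4, -0.3, 0.2]
gripper_width: 0.002
finger_force: 0.5
```

```bash
python3 -c "
from h import *
rk(4,80,297);silh(y0=-100,y1=40)
silh(y0=-100,y1=40,cam='top')"
```

```text
pos [ 0.6087 -0.0614  0.2959] yaw 3.0094 F [ 1.4 -0.3  0.2] w 0.002 t 12.05 | shift [-0.0006  0.1488 -0.0027] spin 0.0006
y-100 n9 zmax 87 x -8..-0 | y-60 n11 zmax 139 x -1..9 | y-52 n19 zmax 141 x 1..15 | y-44 n19 zmax 141 x 1..8 | y-36 n16 zmax 138 x -3..8 | y-28 n19 zmax 140 x 1..14 | y-20 n19 zmax 194 x 4..15 | y-12 n19 zmax 175 x -9..15 | y-4 n9 zmax 118 x -10..13 | y4 n11 zmax 109 x -9..15 | y12 n16 zmax 173 x -9..15 | y20 n27 zmax 160 x -9..15 | y28 n56 zmax 191 x -9..14 | y36 n30 zmax 210 x -10..15 | 
y-100 n27 zmax 86 x -10..15 | y-92 n12 zmax 76 x -9..-0 | y-84 n11 zmax 77 x -9..-2 | y-76 n13 zmax 75 x -9..5 | y-68 n18 zmax 101 x -10..8 | y-60 n23 zmax 142 x -10..6 | y-52 n9 zmax 142 x -8..3 |
```

carry_out(offset=[[0,0.01,-0.05],[0,0,-0.06],[0.035,-0.064,0],[0.035,-0.065,0],[0.0,0,0.06]], spin=[0,0,0,0,0], jaw=[0,0,0,0,0])

```text
time: 12.65
tool_pos: [0.5735, -0.1091, 0.3187]
ee_rot: [-3.14, 0.004, 3.004]
wrist_force: [0.6, -0.8, 0.7]
gripper_width: -0.002
finger_force: 0.0
```

carry_out(offset=[[0,0,0.05],[-0.01,0,0],[-0.015,0,0],[-0.015,0,0],[-0.01,0,0]], spin=[0,0,0,0,0], jaw=[0,0,0,0,0])

```text
time: 13.15
tool_pos: [0.5958, -0.1073, 0.297]
ee_rot: [3.141, 0.002, 3.01]
wrist_force: [0.1, -0.7, -0.2]
gripper_width: -0.0
finger_force: 0.2
```

```bash
python3 -c "
from h import *
rk(12,-27,303);silh(y0=-100,y1=40)
"
```

```text
pos [ 0.5958 -0.1073  0.297 ] yaw 3.0101 F [ 0.1 -0.7 -0.2] w -0.000 t 13.15 | shift [-0.0371 -0.0008 -0.0149] spin 0.0008
y-100 n3 zmax 87 x -2..15 | y-84 n2 zmax 202 x 9..9 | y-76 n7 zmax 203 x 7..11 | y-68 n10 zmax 199 x 7..9 | y-60 n9 zmax 181 x 7..15 | y-52 n11 zmax 178 x 7..14 | y-44 n15 zmax 198 x 3..15 | y-36 n34 zmax 211 x 6..15 | y-28 n25 zmax 174 x -10..15 | y-20 n68 zmax 207 x -10..14 | y-12 n50 zmax 210 x -9..15 | y-4 n22 zmax 212 x -9..14 | y4 n22 zmax 197 x -9..14 | y12 n25 zmax 212 x -5..15 | y20 n11 zmax 205 x -10..9 | y28 n22 zmax 215 x -10..10 | y36 n7 zmax 85 x -10..7 |
```

carry_out(offset=[[-0.007,0,0],[0,0,0],[0.012,0,-0.02],[0,0,-0.08],[0,0,-0.08]], spin=[0,0,0,0,0], jaw=[0,0,0,0,0])

```text
time: 13.7
tool_pos: [0.5923, -0.1071, 0.3691]
ee_rot: [-3.141, -0.001, 3.009]
wrist_force: [0.9, 0.0, -0.2]
gripper_width: 0.003
finger_force: 0.0
```

```bash
cat >> h.py <<'E'
def prof(ya,yb,cam='scene'):
    f=fix(grab(cam));vs,us=np.nonzero(f['z_map']>0)
    k=(vs>110)&(vs<300)&(us>150)&(us<350)
    pts=np.array([px_d(f,u,v) for u,v in zip(us[k],vs[k])])
    a=(pts[:,:2]@EX-.6076)*1e3;b=pts[:,:2]@EY*1e3;z=pts[:,2]*1e3
    m=(b>ya)&(b<yb)&(a>-75)&(a<35)&(z>72);a,b,z=a[m],b[m],z[m]
    for z0 in range(72,200,6):
        k=(z>=z0)&(z<z0+6)
        if k.sum():print('z%d n%d x %.0f..%.0f y %.0f..%.0f'%(z0,k.sum(),a[k].min(),a[k].max(),b[k].min(),b[k].max()),end=' | ')
    print()
E
python3 -c "
from h import *
rk(12,-27,303);prof(-75,15,'top');prof(-75,15)
"
```

```text
pos [ 0.5923 -0.1071  0.3691] yaw 3.0094 F [ 0.9  0.  -0.2] w 0.003 t 13.70 | shift [-4.590e-02 -1.000e-04  1.653e-01] spin 0.0006

z72 n312 x -65..29 y -75..15 | z78 n78 x -62..28 y -72..14 | z84 n18 x 26..28 y -73..14 | z90 n16 x 26..28 y -75..4 | z96 n20 x 26..29 y -72..14 | z102 n20 x 26..29 y -73..11 | z108 n20 x 26..29 y -71..13 | z114 n31 x 8..29 y -69..14 | z120 n101 x 14..29 y -74..15 | z126 n23 x 9..16 y -52..15 | z132 n32 x 7..17 y -53..9 | z138 n22 x 9..17 y -52..-6 | z144 n4 x 8..16 y -54..-47 | z198 n1 x 0..0 y -21..-21 |
```

carry_out(offset=[[-0.046,-0.015,0],[0,0,0.08],[0,0,0.035],[0,0,0.01],[0,0,0.01]], spin=[0,0,0,0,0], jaw=[0,0,0,0,0])

```text
time: 14.3
tool_pos: [0.6099, -0.1154, 0.314]
ee_rot: [3.141, -0.001, 3.01]
wrist_force: [0.9, -0.1, 0.6]
gripper_width: 0.004
finger_force: 0.0
```

carry_out(offset=[[0,0,0.01],[0,0,0.01],[0,0,0.01],[0,0,0.005],[0,0,0]], spin=[0,0,0,0,0], jaw=[0,0,0,0,0])

```text
time: 14.8
tool_pos: [0.6094, -0.1188, 0.309]
ee_rot: [3.141, 0.005, 3.007]
wrist_force: [-25.9, 0.0, 63.1]
gripper_width: -0.002
finger_force: 30.9
```

```bash
python3 -c "
from h import *
rk(12,-33,303)
"
```

```text
pos [ 0.6094 -0.1188  0.309 ] yaw 3.0068 F [-25.9   0.   63.1] w -0.002 t 14.80 | shift [0.0006 0.0084 0.0149] spin -0.0003
```

carry_out(offset=[[0,0,-0.02],[0,0,-0.08],[0,0,-0.08],[0.08,0,0],[0.08,0,0]], spin=[0,0,0,0,0], jaw=[0,0,0,0,0])

```text
time: 15.3
tool_pos: [0.5464, -0.1072, 0.3737]
ee_rot: [3.141, 0.003, 3.01]
wrist_force: [-0.3, 0.6, -0.5]
gripper_width: -0.001
finger_force: 0.0
```

```bash
python3 -c "
from h import *
rk(12,-33,303)
for y in range(-75,25,10):print(y,end=': ');prof(y,y+10)
f=load('scene');g=fix(grab('wrist'));
c=cv2.resize(f['img'][140:220,200:280],(400,400),interpolation=cv2.INTER_CUBIC);d=cv2.resize(g['img'],(400,300))
c=np.hstack([c,np.vstack([d,np.zeros((100,400,3),'uint8')])])
cv2.imwrite('pics/w5.png',np.clip((c/255.)**0.6*255,0,255).astype('uint8'))
"
```

```text
pos [ 0.5464 -0.1072  0.3737] yaw 3.0096 F [-0.3  0.6 -0.5] w -0.001 t 15.30 | shift [-0.1587  0.0002  0.1774] spin 0.0006
-75: z72 n28 x -63..28 y -75..-65 | z78 n7 x -48..28 y -75..-66 | z84 n3 x 27..28 y -73..-68 | z90 n2 x 27..28 y -68..-67 | z96 n3 x 27..29 y -73..-70 | z102 n2 x 27..28 y -71..-65 | z114 n4 x 22..29 y -74..-68 | z120 n10 x 16..28 y -74..-67 | 
-65: z72 n31 x -64..28 y -64..-55 | z78 n7 x -62..27 y -64..-55 | z84 n4 x 27..29 y -62..-56 | z90 n1 x 27..27 y -61..-61 | z96 n1 x 28..28 y -58..-58 | z102 n2 x 28..28 y -64..-58 | z108 n3 x 27..28 y -64..-56 | z114 n3 x 23..27 y -60..-57 | z120 n8 x 15..29 y -63..-57 | z126 n2 x 16..17 y -59..-56 | z132 n1 x 15..15 y -60..-60 | z138 n4 x 9..16 y -59..-55 | 
-55: z72 n29 x -65..28 y -54..-45 | z78 n9 x -53..28 y -55..-45 | z84 n3 x 27..28 y -53..-47 | z90 n1 x 27..27 y -53..-53 | z96 n3 x 27..27 y -54..-46 | z102 n1 x 27..27 y -46..-46 | z108 n2 x 27..28 y -51..-50 | z114 n2 x 23..27 y -53..-51 | z120 n9 x 15..28 y -53..-45 | z126 n1 x 16..16 y -53..-53 | z132 n3 x 13..16 y -52..-45 | z138 n6 x 9..15 y -53..-45 | 
-45: z
[... 1511 characters left out ...]
7..28 y -1..4 | z96 n2 x 28..28 y -2..-1 | z102 n4 x 27..28 y -2..5 | z114 n9 x 7..28 y -3..5 | z120 n9 x 15..27 y -4..5 | z126 n9 x 9..16 y -5..5 | z132 n2 x 10..13 y -3..-2 | 
5: z72 n41 x -63..28 y 5..15 | z78 n12 x -61..-9 y 5..14 | z84 n2 x 27..27 y 9..14 | z90 n2 x 27..28 y 8..11 | z96 n1 x 27..27 y 9..9 | z102 n3 x 27..28 y 5..10 | z108 n5 x 8..28 y 6..11 | z114 n3 x 9..20 y 7..9 | z120 n15 x 8..28 y 6..15 | z126 n3 x 9..15 y 8..9 | 
15: z72 n13 x -64..28 y 15..22 | z78 n7 x -56..-5 y 17..25 | z84 n8 x -73..28 y 22..25 | z90 n2 x 27..28 y 17..21 | z96 n3 x 27..27 y 16..22 | z102 n2 x 27..28 y 18..22 | z108 n2 x 27..27 y 16..23 | z114 n5 x 20..27 y 15..24 | z120 n10 x 15..28 y 15..25 |
```

View pics/w5.png

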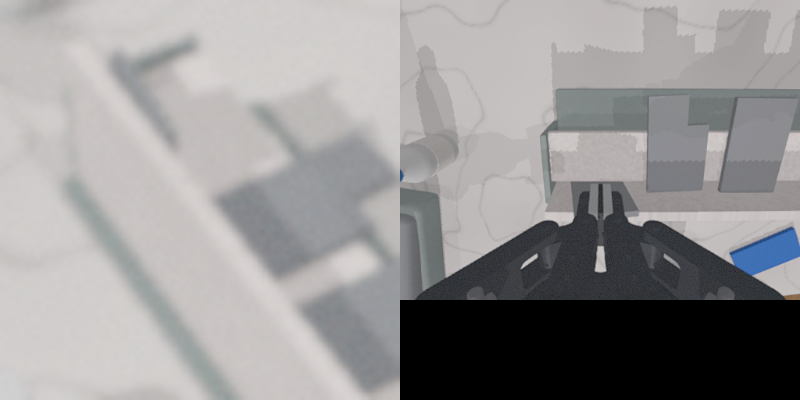

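carry_out(offset=[[-0.079,-0.0425,0],[-0.08,0,0],[0,0,0.08],[0,0,0.05],[0,0,0.01]], spin=[0,0,0,0,0], jaw=[0,0,0,0,0])

```text
time: 16.35
tool_pos: [0.6069, -0.1319, 0.3131]
ee_rot: [-3.141, -0.005, 3.01]
wrist_force: [-0.8, 0.6, 0.6]
gripper_width: -0.0
finger_force: 0.0
```

carry_out(offset=[[0,0,0.0075],[0,0,0.0075],[0,0,0.005],[0,0,0],[0,0,0]], spin=[0,0,0,0,0], jaw=[0,0,0,0,0])

```text
time: 16.85
tool_pos: [0.6071, -0.1337, 0.311]
ee_rot: [-3.141, 0.002, 3.008]
wrist_force: [-6.6, -0.3, 12.8]
gripper_width: -0.002
finger_force: 6.2
```

carry_out(offset=[[0,0,0.0025],[0,0,0.0025],[0,0,0.0],[0,0,0],[0,0,0]], spin=[0,0,0,0,0], jaw=[0,0,0,0,0])

```text
time: 17.35
tool_pos: [0.607, -0.1344, 0.3103]
ee_rot: [-3.141, 0.003, 3.008]
wrist_force: [-10.2, -2.3, 22.2]
gripper_width: 0.0
finger_force: 11.0
```

```bash
python3 -c "
from h import *
rk(12,-50,303)
"
```

```text
pos [ 0.607  -0.1344  0.3103] yaw 3.0078 F [-10.2  -2.3  22.2] w 0.000 t 17.35 | shift [-0.0003  0.0054  0.0183] spin 0.0001
```

carry_out(offset=[[0,0,0.003],[0,0,0.003],[0,0,0.003],[0,0,0.003],[0,0,0]], spin=[0,0,0,0,0], jaw=[0,0,0,0,0])

```text
time: 17.85
tool_pos: [0.6064, -0.1372, 0.3083]
ee_rot: [-3.139, 0.004, 3.005]
wrist_force: [-19.4, -6.0, 42.9]
gripper_width: 0.002
finger_force: 20.9
```

```bash
python3 -c "
from h import *
rk(12,-50,303);prof(-75,-40);prof(-10,20)
"
```

```text
pos [ 0.6064 -0.1372  0.3083] yaw 3.0054 F [-19.4  -6.   42.9] w 0.002 t 17.85 | shift [-0.0006  0.0124  0.0132] spin -0.0007
z72 n112 x -65..28 y -75..-40 | z78 n20 x -63..28 y -75..-41 | z84 n7 x 26..29 y -73..-41 | z90 n9 x 26..28 y -72..-40 | z96 n6 x 27..28 y -66..-47 | z102 n7 x 26..29 y -71..-42 | z108 n8 x 27..28 y -70..-43 | z114 n9 x 20..28 y -72..-42 | z120 n37 x 14..29 y -75..-40 | z126 n3 x 15..17 y -55..-46 | z132 n8 x 8..17 y -51..-42 | z138 n7 x 0..22 y -53..-46 | z144 n14 x 1..23 y -56..-40 | z150 n11 x 6..23 y -57..-40 | z156 n11 x 7..23 y -60..-40 | z162 n13 x 6..23 y -61..-40 | z168 n5 x 19..23 y -59..-48 | z174 n3 x 22..25 y -62..-48 | z180 n14 x 5..24 y -68..-41 | z186 n9 x 13..25 y -69..-40 | z192 n6 x 5..25 y -67..-41 | z198 n3 x 9..27 y -60..-41 | 
z72 n113 x -64..28 y -10..20 | z78 n34 x -60..28 y -10..20 | z84 n6 x 27..28 y -10..14 | z90 n8 x 27..29 y -3..15 | z96 n5 x 26..28 y -8..13 | z102 n6 x 27..28 y -6..15 | z108 n12 x 9..29 y -7..20 | z114 n9 x 9..28 y -6..18 | z120 n34 x 13..28 y -10..19 | z126 n16 x 9..16 y -10..6 | z132 n1 x 16..16 y -3..-3 | z198 n1 x 4..4 y -9..-9 |
```

carry_out(offset=[[0,0,-0.05],[0,0,-0.12],[0.011,0.085,0],[0.011,0.085,0],[0,0.08,0]], spin=[0,0,0,0,0], jaw=[0,0,0,0,0])

```text
time: 18.45
tool_pos: [0.6118, -0.0309, 0.3714]
ee_rot: [3.14, 0.003, 3.009]
wrist_force: [-0.4, 0.8, -0.6]
gripper_width: 0.002
finger_force: 0.0
```

```bash
python3 -c "
from h import *
rk(3,42,278)
"
```

```text
pos [ 0.6118 -0.0309  0.3714] yaw 3.0091 F [-0.4  0.8 -0.6] w 0.002 t 18.45 | shift [ 0.0003 -0.0232  0.2335] spin 0.0005
```

carry_out(offset=[[0,0,0.08],[0,0,0.08],[0,0,0.072],[0,-0.03,0],[0,-0.025,0]], spin=[0,0,0,0,0], jaw=[0,0,0,0,0])

```text
time: 18.95
tool_pos: [0.6092, -0.0551, 0.2778]
ee_rot: [-3.141, 0.001, 3.009]
wrist_force: [-0.0, -0.1, 0.9]
gripper_width: 0.001
finger_force: 0.0
```

carry_out(offset=[[0,-0.01,0],[0,-0.01,0],[0,-0.01,0],[0,0,0],[0,0,0]], spin=[0,0,0,0,0], jaw=[0,0,0,0,0])

```text
time: 19.45
tool_pos: [0.6075, -0.0655, 0.2768]
ee_rot: [3.141, 0.0, 3.01]
wrist_force: [-0.4, 0.3, -0.5]
gripper_width: 0.0
finger_force: 0.0
```

```bash
python3 -c "
from h import *
rk(3,42,278);silh(y0=-80,y1=20,cam='scene',xr=(8,15))
"
```

```text
pos [ 0.6075 -0.0655  0.2768] yaw 3.0097 F [-0.4  0.3 -0.5] w 0.000 t 19.45 | shift [ 0.0003  0.0643 -0.003 ] spin 0.0007
y-72 n4 zmax 136 x 9..14 | y-64 n4 zmax 135 x 10..15 | y-56 n6 zmax 134 x 8..14 | y-48 n4 zmax 132 x 10..14 | y-40 n8 zmax 136 x 10..14 | y-32 n10 zmax 178 x 8..15 | y-24 n17 zmax 177 x 10..15 | y-16 n9 zmax 158 x 9..15 | y-8 n8 zmax 133 x 10..15 | y0 n10 zmax 134 x 8..14 | y8 n15 zmax 177 x 11..15 | y16 n19 zmax 153 x 10..15 |
```

carry_out(offset=[[0,0.01,-0.08],[0,0,-0.12],[-0.011,-0.06,0],[-0.0115,-0.06,0],[0,0,0]], spin=[0,0,0,0,0], jaw=[0,0,0,0,0])

```text
time: 20.0
tool_pos: [0.6101, -0.114, 0.3572]
ee_rot: [-3.14, 0.001, 3.006]
wrist_force: [-0.1, -0.2, -0.4]
gripper_width: -0.001
finger_force: 0.0
```

```bash
python3 -c "
from h import *
rk(12,-34,312);silh(y0=-80,y1=20,cam='scene',xr=(7,15));silh(y0=-80,y1=20,cam='top',xr=(7,15))
"
```

```text
pos [ 0.6101 -0.114   0.3572] yaw 3.0056 F [-0.1 -0.2 -0.4] w -0.001 t 20.00 | shift [ 0.0007 -0.0062  0.1129] spin -0.0006
y-72 n1 zmax 136 x 9..9 | y-64 n5 zmax 136 x 9..14 | y-56 n7 zmax 137 x 9..15 | y-48 n6 zmax 135 x 9..15 | y-40 n5 zmax 135 x 11..15 | y-32 n7 zmax 138 x 8..15 | y-24 n25 zmax 211 x 8..15 | y-16 n4 zmax 132 x 9..13 | y-8 n7 zmax 128 x 7..14 | y0 n11 zmax 129 x 9..15 | y16 n1 zmax 117 x 14..14 |
```

carry_out(offset=[[0,-0.02,0.06],[0,0,0.053],[0,-0.005,0.01],[0,-0.005,0.01],[0,-0.0075,0.005]], spin=[0,0,0,0,0], jaw=[0,0,0,0,0])

```text
time: 20.6
tool_pos: [0.6082, -0.1247, 0.3035]
ee_rot: [3.14, -0.001, 3.011]
wrist_force: [-12.4, 2.2, 28.7]
gripper_width: 0.002
finger_force: 14.5
```

carry_out(offset=[[0,-0.0075,0.004],[0,-0.0075,0.002],[0,-0.0075,0],[0,-0.0075,0],[0,0,0]], spin=[0,0,0,0,0], jaw=[0,0,0,0,0])

```text
time: 21.1
tool_pos: [0.6081, -0.1304, 0.3033]
ee_rot: [3.13, -0.0, 3.016]
wrist_force: [-13.5, 20.1, 39.6]
gripper_width: 0.001
finger_force: 19.7
```

```bash
python3 -c "
from h import *
rk(12,-34,303);silh(y0=-80,y1=20,cam='scene',xr=(7,15))
"
```

```text
pos [ 0.6081 -0.1304  0.3033] yaw 3.0159 F [-13.5  20.1  39.6] w 0.001 t 21.10 | shift [0.0008 0.0349 0.0012] spin 0.0027
y-80 n1 zmax 130 x 14..14 | y-48 n2 zmax 178 x 10..10 | y-40 n18 zmax 193 x 7..15 | y-32 n14 zmax 196 x 8..14 | y-24 n6 zmax 133 x 10..14 | y-16 n9 zmax 131 x 9..15 | y-8 n5 zmax 120 x 11..15 | y0 n2 zmax 199 x 9..12 | y16 n1 zmax 119 x 14..14 |
```

carry_out(offset=[[0,0.01,-0.03],[0,0,-0.08],[0,0,-0.08],[0.1,0,0],[0.1,0,0]], spin=[0,0,0,0,0], jaw=[0.6,0.6,0.6,0.6,0.6])

```text
time: 21.65
tool_pos: [0.5281, -0.1218, 0.3757]
ee_rot: [-3.142, 0.002, 3.011]
wrist_force: [-0.3, -0.1, 0.1]
gripper_width: 0.602
finger_force: 0.0
```

```bash
python3 -c "
from h import *
rk(-108,45,230);silh(y0=-90,y1=20,cam='scene',xr=(7,15))
f=fix(grab('wrist'));K=f['intrinsics']
for y in(0,20,30,40,50,60,70,80,90):
  for x in (-110,-100,-90):
    w=np.r_[EX*(.6076+x/1e3)+EY*y/1e3,.083];u,v=proj(f,w)
    if 0<u<511 and 0<v<383:print(x,y,px_d(f,u,v)[2].round(3),end='; ')
  print()
prof(20,95)
"
```

```text
pos [ 0.5281 -0.1218  0.3757] yaw 3.0113 F [-0.3 -0.1  0.1] w 0.602 t 21.65 | shift [0.0997 0.2382 0.3641] spin 0.0012
y-82 n3 zmax 123 x 8..15 | y-74 n4 zmax 132 x 10..14 | y-66 n5 zmax 131 x 10..15 | y-58 n7 zmax 131 x 8..15 | y-50 n4 zmax 131 x 10..14 | y-42 n6 zmax 132 x 9..15 | y-34 n6 zmax 132 x 7..15 | y-26 n5 zmax 132 x 8..15 | y-18 n6 zmax 132 x 9..14 | y-10 n12 zmax 131 x 8..15 | 
-110 0 0.012; -100 0 0.014; -90 0 0.011; 
-110 20 0.012; -100 20 0.013; -90 20 0.012; 
-110 30 0.011; -100 30 0.083; -90 30 0.084; 
-110 40 0.013; -100 40 0.084; -90 40 0.083; 
-110 50 0.077; -100 50 0.083; -90 50 0.082; 
-110 60 0.078; -100 60 0.084; -90 60 0.083; 
-110 70 0.012; -100 70 0.012; -90 70 0.013; 
-110 80 0.012; -100 80 0.012; -90 80 0.012; 
-110 90 0.013; -100 90 0.011; -90 90 0.013; 
z72 n32 x -70..29 y 22..95 | z78 n176 x -75..28 y 21..95 | z84 n317 x -75..29 y 24..95 | z90 n18 x 26..28 y 27..91 | z96 n21 x 26..29 y 21..90 | z102 n14 x 26..28 y 23..95 | z108 n18 x 26..28 y 24..93 | z114 n32 x 15..28 y 21..92 | z120 n77 x 15..29 y 20..95 |
```

`short` is home: its top edge is level at about 131 mm. Next is `chipped`; I'll locate its tongue.

```bash
cat >> h.py <<'E'
def edges(xs=(-102,-95,-88,-80,-75,-60,-50),y0=10,y1=105):
    f=load('wrist')
    for x in xs:
        ys=[]
        for y in np.arange(y0,y1,1.):
            w=np.r_[EX*(.6076+x/1e3)+EY*y/1e3,.083];u,v=proj(f,w)
            if 0<u<511 and 0<v<383 and f['z_map'][int(round(v)),int(round(u))]>0 and .0795<px_d(f,u,v)[2]<.088:ys.append(y)
        print(x,ys[0] if ys else None,ys[-1] if ys else None,len(ys))
E
python3 -c "
from h import *
edges()
f=load('wrist')
for y in(35,50,60):
  l=[]
  for x in range(-120,20):
    w=np.r_[EX*(.6076+x/1e3)+EY*y/1e3,.083];u,v=proj(f,w)
    if 0<u<511 and 0<v<383 and .0795<px_d(f,u,v)[2]<.088:l.append(x)
  print(y,l[0],l[-1])
"
```

```text
-102 22.0 66.0 45
-95 22.0 66.0 45
-88 22.0 67.0 45
-80 23.0 67.0 45
-75 23.0 93.0 71
-60 23.0 94.0 72
-50 24.0 94.0 70
35 -108 3
50 -109 19
60 -109 19
```

carry_out(offset=[[0.021,0.079,0],[0.021,0.079,0],[0.02,0.079,0],[0,0,0.09],[0,0,0.09]], spin=[0,0,0,0,0], jaw=[0.65,0.65,0.65,0.65,0.65])

```text
time: 22.3
tool_pos: [0.5177, -0.023, 0.3031]
ee_rot: [3.14, 0.004, 3.014]
wrist_force: [-0.1, -0.3, -0.1]
gripper_width: 0.65
finger_force: 0.0
```

```bash
python3 -c "
from h import *
rk(-93,44.5,232)
grab('wrist');edges((-100,-90,-80))
"
```

```text
pos [ 0.5177 -0.023   0.3031] yaw 3.0140 F [-0.1 -0.3 -0.1] w 0.650 t 22.30 | shift [ 0.0044 -0.0049  0.1776] spin 0.0020
-100 22.0 66.0 44
-90 23.0 67.0 45
-80 23.0 68.0 46
```

carry_out(offset=[[0,0,0.09],[0,0,0.088],[0,0,0],[0,0,0],[0,0,0]], spin=[0,0,0,0,0], jaw=[0.65,0.65,0.65,0.65,0.3])

```text
time: 22.85
tool_pos: [0.5172, -0.0255, 0.2336]
ee_rot: [3.141, 0.002, 3.01]
wrist_force: [-1.2, -1.6, 2.8]
gripper_width: 0.514
finger_force: 59.6
```

carry_out(offset=[[0,0,0],[0,0,0],[0,0,-0.01],[-0.008,0,0],[0,0,0]], spin=[0,0,0,0,0], jaw=[0.3,0.3,0.3,0.3,0.3])

```text
time: 23.35
tool_pos: [0.5195, -0.0257, 0.2359]
ee_rot: [3.141, 0.0, 3.01]
wrist_force: [0.4, 0.5, -0.5]
gripper_width: 0.512
finger_force: 60.5
```

```bash
python3 -c "
from h import *
rk(-93,44.5,232)
"
```

```text
pos [ 0.5195 -0.0257  0.2359] yaw 3.0099 F [ 0.4  0.5 -0.5] w 0.512 t 23.35 | shift [0.0092 0.0014 0.0097] spin 0.0007
```

carry_out(offset=[[-0.005,0,0],[-0.004,0,0],[0,0,0],[0,0,0],[0,0,0]], spin=[0,0,0,0,0], jaw=[0.3,0.3,0.3,0.3,0.3])

```text
time: 23.85
tool_pos: [0.5219, -0.0261, 0.2351]
ee_rot: [3.141, -0.003, 3.01]
wrist_force: [-5.1, 1.9, -0.8]
gripper_width: 0.509
finger_force: 60.5
```

carry_out(offset=[[-0.004,0,0],[-0.004,0,0],[0,0,0],[0,0,0],[0,0,0]], spin=[0,0,0,0,0], jaw=[0.3,0.3,0.3,0.3,0.3])

```text
time: 24.35
tool_pos: [0.523, -0.0263, 0.2342]
ee_rot: [3.141, -0.009, 3.01]
wrist_force: [-12.6, 2.9, 1.5]
gripper_width: 0.51
finger_force: 60.5
```

carry_out(offset=[[0,0,-0.022],[-0.002,0,-0.022],[-0.004,0,-0.022],[-0.006,0,-0.0215],[-0.008,0,-0.021]], spin=[0,0,0,0,0], jaw=[0.3,0.3,0.3,0.3,0.3])

```text
time: 24.85
tool_pos: [0.5313, -0.0271, 0.2776]
ee_rot: [3.142, -0.009, 3.01]
wrist_force: [-7.6, 0.8, -4.9]
gripper_width: 0.511
finger_force: 61.9
```

```bash
cat >> h.py <<'E'
def ptilt(ya,yb):
    """plate top face from the scene camera: tilt, line, front end, TCP offset (rack mm)"""
    f=fix(grab('scene'));vs,us=np.nonzero(f['z_map']>0)
    k=(vs>90)&(vs<300)&(us>150)&(us<380)
    pts=np.array([px_d(f,u,v) for u,v in zip(us[k],vs[k])])
    a=(pts[:,:2]@EX-.6076)*1e3;b=pts[:,:2]@EY*1e3;z=pts[:,2]*1e3
    s=ctrl.get_state();tx=(s['tool_pos'][:2]@EX-.6076)*1e3;ty=s['tool_pos'][:2]@EY*1e3
    m=(b>ya)&(b<yb)&(a>-110)&(a<13)&(z>89)&(z<205);A,Z=a[m],z[m]
    print('n',m.sum(),'TCP x %.1f y %.1f z %.1f'%(tx,ty,s['tool_pos'][2]*1e3),'F',s['wrist_force'].round(1),'w %.3f'%s['gripper_width'])
    c=np.array([A.mean(),Z.mean()]) if m.sum() else 0
    keep=np.ones(len(A),bool)
    for _ in range(8):
        q=np.c_[A,Z];c=q[keep].mean(0);d=np.linalg.svd(q[keep]-c,full_matrices=False)[2][0]
        if d[0]>0:d=-d
        r=abs((q-c)@np.array([-d[1],d[0]]));keep=r<max(2.5,1.2*np.median(r))
    t=(q[keep]-c)@d
    print('tilt %.1f'%np.degrees(np.arctan2(d[1],-d[0])),'upper end',(c+d*t.max()).round(1),'lower end',(c+d*t.min()).round(1),'n',keep.sum(),'z at wall16 %.1f'%(c[1]+d[1]/d[0]*(16-c[0])))
    # z of mid-plane at TCP x and free length ahead of the pad centre
    n=np.array([-d[1],-d[0]]);n=n*np.sign(n[1]);p=c-4*n
    print('midplane z at TCP x %.1f'%(p[1]+d[1]/d[0]*(tx-p[0])))
E
python3 -c "
from h import *
ptilt(45,90)
"
```

```text
n 519 TCP x -77.0 y 44.1 z 278.7 F [-11.6   3.1  -1.1] w 0.514
tilt 20.3 upper end [-93.8 135.2] lower end [ 4.8 98.7] n 292 z at wall16 94.6
midplane z at TCP x 125.7
```

carry_out(offset=[[-0.006,0,-0.0205],[-0.008,0,-0.0195],[-0.01,0,-0.019],[-0.012,0,-0.0175],[-0.013,0,-0.0165]], spin=[0,0,0,0,0], jaw=[0.3,0.3,0.3,0.3,0.3])

```text
time: 25.4
tool_pos: [0.5491, -0.0295, 0.3136]
ee_rot: [-3.141, -0.016, 3.012]
wrist_force: [-16.3, 2.9, -2.1]
gripper_width: 0.508
finger_force: 84.3
```

```bash
python3 -c "
from h import *
ptilt(45,90)
"
```

```text
n 440 TCP x -58.7 y 44.1 z 314.6 F [-18.4   2.4   0.3] w 0.508
tilt 41.2 upper end [-73.1 177.4] lower end [  8.2 106.1] n 320 z at wall16 99.3
midplane z at TCP x 164.1
```

carry_out(offset=[[-0.012,0,-0.0155],[-0.014,0,-0.014],[-0.015,0,-0.0125],[-0.016,0,-0.0105],[-0.016,0,-0.0085]], spin=[0,0,0,0,0], jaw=[0.3,0.3,0.3,0.3,0.3])

```text
time: 25.95
tool_pos: [0.5783, -0.0332, 0.3381]
ee_rot: [3.141, -0.016, 3.012]
wrist_force: [-16.6, 3.5, 0.3]
gripper_width: 0.512
finger_force: 86.5
```

```bash
python3 -c "
from h import *
ptilt(45,90)
"
```

```text
n 315 TCP x -28.8 y 44.4 z 338.8 F [-14.2   2.8  -0.5] w 0.509
tilt 67.7 upper end [-29.8 203.5] lower end [  9.1 108.4] n 192 z at wall16 91.5
midplane z at TCP x 208.5
```

carry_out(offset=[[-0.0175,0,-0.0075],[-0.018,0,-0.006],[-0.018,0,-0.004],[-0.0175,0,-0.0025],[-0.0155,0,-0.001]], spin=[0,0,0,0,0], jaw=[0.3,0.3,0.3,0.3,0.3])

```text
time: 26.5
tool_pos: [0.6168, -0.0385, 0.349]
ee_rot: [3.141, -0.0, 3.01]
wrist_force: [0.2, -1.3, 0.1]
gripper_width: 0.316
finger_force: 0.0
```

```bash
python3 -c "
from h import *
ptilt(70,92)
for y in (22,45,68,80): print(y,end=': ');prof(y,y+12)
"
```

```text
n 261 TCP x 10.0 y 44.1 z 349.3 F [ 1.4 -0.6  0.8] w 0.304
tilt -11.0 upper end [-50.4 134.8] lower end [ 13.3 147.2] n 148 z at wall16 147.7
midplane z at TCP x 142.8
22: z72 n2 x 27..28 y 28..33 | z78 n1 x 27..27 y 33..33 | z138 n3 x 29..35 y 29..33 | z144 n11 x 12..34 y 26..33 | z174 n3 x 7..17 y 29..31 | z180 n8 x 8..21 y 25..33 | z186 n9 x 8..20 y 25..33 | z192 n13 x 7..21 y 25..33 | z198 n9 x 8..21 y 28..33 | 
45: z72 n2 x 26..28 y 47..49 | z78 n3 x 27..28 y 45..57 | z84 n3 x 26..27 y 50..55 | z90 n4 x 27..28 y 46..57 | z96 n4 x 26..28 y 47..55 | z114 n1 x -61..-61 y 52..52 | z120 n34 x -67..-19 y 46..57 | z126 n49 x -38..31 y 45..57 | z132 n13 x 14..35 y 47..57 | 
68: z72 n15 x -65..28 y 71..80 | z78 n3 x 26..28 y 69..80 | z84 n8 x -56..27 y 69..80 | z90 n10 x -50..27 y 69..79 | z96 n11 x -43..27 y 69..80 | z102 n10 x -33..28 y 68..79 | z108 n13 x -25..27 y 69..78 | z114 n13 x -13..28 y 69..78 | z120 n21 x -4..28 y 68..80 | z126 n11 x 6..20 y 70..80 | z132 n14 x 14..27 y 69..77 | z138 n5 x 27..33 y 68..72 | z144 n1 x 34..34 y 71..71 | z186 n8 x 3..16 y 68..71 | z192 n6 x 2..14 y 69..71 | z198 n8 x 2..14 y 69..71 | 
80: z72 n21 x -64..27 y 81..92 | z78 n6 x -18..28 y 81..90 | z84 n9 x -55..27 y 81..92 | z90 n12 x -48..28 y 81..91 | z96 n10 x -38..28 y 80..91 | z102 n9 x -28..27 y 83..92 | z108 n12 x -21..27 y 81..92 | z114 n12 x -11..27 y 80..91 | z120 n14 x -2..26 y 81..92 | z126 n15 x 4..20 y 81..92 | z132 n4 x 11..16 y 81..92 |
```

carry_out(offset=[[0,0,-0.06],[0.12,0,0],[0.12,0,0],[0.12,0,0],[0,0,0]], spin=[0,0,0,0,0], jaw=[0.3,0.3,0.3,0.3,0.3])

```text
time: 27.25
tool_pos: [0.4679, -0.02, 0.3721]
ee_rot: [3.139, -0.006, 3.009]
wrist_force: [1.0, 0.0, 0.0]
gripper_width: 0.3
finger_force: 0.0
```

```bash
python3 -c "
from h import *
f=fix(grab('scene'));g=fix(grab('wrist'));t=fix(grab('top'))
ctrl_s=ctrl.get_state();print(ctrl_s['tool_pos'],ctrl_s['time'])
R=lambda c,s:cv2.resize(c,s,interpolation=cv2.INTER_CUBIC)
a=R(f['img'][135:265,195:345],(450,390));b=R(g['img'][100:300,100:450],(350,200));d=R(t['img'][155:240,150:320],(350,190))
c=np.hstack([a,np.vstack([b,d])])
cv2.imwrite('pics/m.png',np.clip((c/255.)**0.6*255,0,255).astype('uint8'))
"
```

```text
[ 0.47421159 -0.01972577  0.37385908] 27.4
```

View pics/m.png

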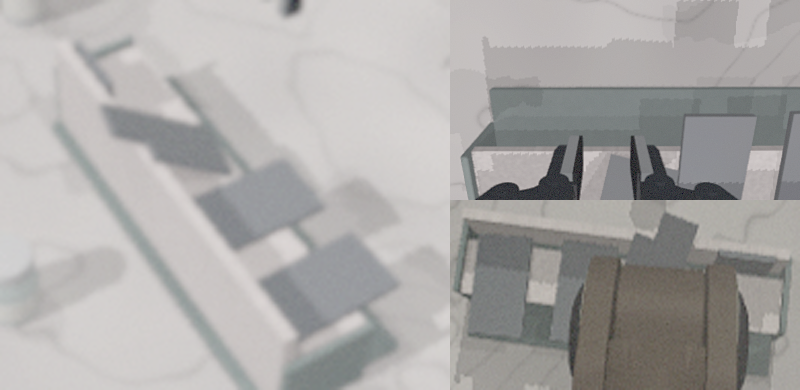

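The plate popped out and now leans over the back wall, yawed. I'll recover its outline from depth.

```bash
cat >> h.py <<'E'
def cloud(cam):
    f=load(cam);vs,us=np.nonzero(f['z_map']>0)
    P=np.array([px_d(f,u,v) for u,v in zip(us,vs)])
    return np.c_[(P[:,:2]@EX-.6076)*1e3,P[:,:2]@EY*1e3,P[:,2]*1e3]
def ras(C,x0,x1,y0,y1,s=5):
    """max height map; rows x descending (away at top), columns y descending (left = +y)"""
    for x in np.arange(x1,x0,-s):
        r=''
        for y in np.arange(y1,y0,-s):
            k=(C[:,0]<=x)&(C[:,0]>x-s)&(C[:,1]<=y)&(C[:,1]>y-s)
            r+='%4d'%C[k,2].max() if k.any() else '   .'
        print('%5d'%x,r)
    print('   y*:',' '.join('%3d'%y for y in np.arange(y1,y0,-s)))
E
python3 -c "
from h import *
C=np.vstack([cloud('scene'),cloud('top')]);C=C[C[:,2]<200]
ras(C,-80,75,-5,115)
"
```

```text
75    1   2   3   5   5   0   1   1   3   .   1   4   0   5   .   1   0   0   0   2   1   3   3   3
   70    6   4   1   2   4   4   3   4   4   1   0   4   0   1   2   .   4   2   4   2   2   1   3   2
   65    2   2   2   1   3   2   1   2   2   2   2   3   3   1   5   0   2   6   .   0   1   3   2   0
   60    1   4   2   2   2   3   2   1   1   2   2   2   2   5   3   0   2   0   0   2   1   3  -1   3
   55    1   2   3   0   1   2   2   0   1   2   3   1   2   2   2   1   1   3   4   0   2   2   1   0
   50    1   3   3   1   4   2   2   2   2  -1 145 143   2   1   4   6   0   4   0   4   1   3   0   2
   45    3   3   1   2   2   0   4   3   7 145 146 146 145 143 143 141 135 134  15   1   9   3   1   1
   40   16  15  15  15  15  12  14  15  14 143 144 144 145 145 145 144 145 143 143  14  15  14  16  11
   35   17  15  16  15  13  15  13  13  16 143 142 140 142 140 141 142 141 143 142  16  14  15  13  16
   30  122 124 120 124 121 122 122 119 137 140 138 138 139 139 137 139 139 138 137 121 121 120 123 121
   25  124 122 124 131 128 127 124 121 134 136 135 135 136 136 136 135 13
[... 1492 characters left out ...]
91  92  92  91  90  91  92  89  91  90  93   .   .   .  78  74  80  75  78  80  78
  -55   78  76   .   .   .  89  88  87  87  87  88  89  86   .   .   .  78  74  77  78   .  75  75  77
  -60    .  77  78  75  77  78   .  82   .   .  84  84  84  81  84  79  76  76  74  78  75  79  74  77
  -65    .   .   .   .   .   .   .   .   .   .   .   .   .   .   .   .   .   .   .   .  75   .   .   .
  -70    .   .   .   .   .   .   .   .   .   .   .   .   .   .   .   .   .   .   .   .   .   .   .   .
  -75    .   .   .   .   .   .   .   .   .   .   .   .   .   .   .   .   .   .   .   .   .   .   .   .
   y*: 115 110 105 100  95  90  85  80  75  70  65  60  55  50  45  40  35  30  25  20  15  10   5   0
```

The flip put the chipped plate's rear edge on the deck and its tongue over the wall. The earlier pop-out came from the pads hitting the step as they rotated.

New plan:
1. Grip the tongue about 10 mm from its end.
2. Lift the plate and carry it behind the wall.
3. Turn it upright with its rear edge against the wall's back face.
4. Lift it over and lower it into the slot.

```bash
python3 -c "
from h import *
rk(38,48,360,2.74)
"
```

```text
pos [ 0.4742 -0.0197  0.3739] yaw 3.0100 F [ 0.5 -0.3 -0.3] w 0.303 t 27.40 | shift [-0.4325  0.0094  0.0356] spin 0.0860
```

carry_out(offset=[[-0.108,0.0025,0],[-0.108,0.0025,0],[-0.108,0.0025,0.01],[-0.1085,0.002,0.02],[0,0,0]], spin=[0,0,0,0,0.043], jaw=[0.65,0.65,0.65,0.65,0.65])

```text
time: 27.9
tool_pos: [0.6508, -0.039, 0.358]
ee_rot: [-3.139, 0.001, 2.875]
wrist_force: [-0.4, -0.1, -0.4]
gripper_width: 0.648
finger_force: 0.0
```

carry_out(offset=[[0,0,0],[0,0,0],[0,0,0],[0,0,0],[0,0,0]], spin=[0.043,0,0,0,0], jaw=[0.65,0.65,0.65,0.65,0.65])

```text
time: 28.4
tool_pos: [0.6459, -0.0389, 0.3614]
ee_rot: [3.141, 0.0, 2.741]
wrist_force: [-0.7, -0.2, 0.5]
gripper_width: 0.647
finger_force: 0.0
```

```bash
python3 -c "
from h import *
rk(38,48,296,2.74)
grab('wrist');C=cloud('wrist');C=C[(C[:,2]<160)]
ras(C,-10,60,5,115)
"
```

```text
pos [ 0.6459 -0.0389  0.3614] yaw 2.7413 F [-0.7 -0.2  0.5] w 0.647 t 28.40 | shift [-0.0005  0.0006  0.1634] spin 0.0004
   60    .   .   .   .   .   .   .   .   .   .   .   .   .   .   .   .   .   .   .   .   .   .
   55    .   .   .   .   .   .   .   .   .   .   .   .   .   .   .   .   .   .   .   .   .   .
   50    .   .   .   .   .   .   .   .   . 143 144   .   .   .   .   .   .   .   .   .   .   .
   45    .   .   .   .   .   .   .   .   . 146 146 146 145 144 142   .   .   .   .   .   .   .
   40    .   .   .   .   .   .   .   .   . 143 144 144 145 144 143 144 143 142 141   .   .   .
   35    .   .   .   .   .   .   .   . 130 141 142 141 141 141 141 141 141 141 141   .   .   .
   30  121 121 121 121 122 120 122 121 136 138 138 138 138 138 137 138 139 138 138 120 121 120
   25  121 121 121 130 129 127 123 121 135 135 135 135 135 136 135 135 135 135 121 121 121 121
   20  121 122 121 133 131 131 130 130 132 133 132 133 132 133 133 132 133 133 121 121 120 121
   15    .   . 127 129 130 129 130 129 130 130 130 130 129 129 130 129 130 129   .  31  31  31
   10    .   . 126 127 127 126 126 126 127 126 126 126 127 127 127 127 126 125   .  30  31  31
    5    .   . 123 123 123 124 124 123 124 124 123 123 123 124 124 124 123   .   .   .   .  75
    0   77   . 121 120 120 121 121 121 121 121 120 121 120 120 120 121 121  75  76  77  76  76
   -5   75 116 117 117 118 118 118 118 117 118 118 117 118 118 118 118 118  77  77  77  76  76
   y*: 115 110 105 100  95  90  85  80  75  70  65  60  55  50  45  40  35  30  25  20  15  10
```

carry_out(offset=[[0.003,0,0.08],[0,0,0.07],[0,0,0.011],[0,0,0],[0,0,0]], spin=[0,0,0,0,0], jaw=[0.65,0.65,0.65,0.65,0.3])

```text
time: 28.95
tool_pos: [0.6452, -0.0387, 0.2982]
ee_rot: [3.141, 0.002, 2.739]
wrist_force: [-1.1, 0.3, 2.6]
gripper_width: 0.506
finger_force: 63.3
```

carry_out(offset=[[0,0,0],[0,0,0],[0,0,0],[0,0,-0.03],[0,0,-0.04]], spin=[0,0,0,0,0], jaw=[0.3,0.3,0.3,0.3,0.3])

```text
time: 29.45
tool_pos: [0.6446, -0.0382, 0.3251]
ee_rot: [-3.141, -0.001, 2.739]
wrist_force: [-0.0, 0.5, -1.5]
gripper_width: 0.503
finger_force: 61.0
```

carry_out(offset=[[0,0,-0.06],[0,0,-0.06],[0,0,0],[0,0,0],[0,0,0]], spin=[0,0,0,-0.043,-0.043], jaw=[0.3,0.3,0.3,0.3,0.3])

```text
time: 29.95
tool_pos: [0.6447, -0.038, 0.3733]
ee_rot: [3.141, 0.0, 3.015]
wrist_force: [0.7, 0.3, -1.8]
gripper_width: 0.5
finger_force: 61.0
```

```bash
python3 -c "
from h import *
rk(125,45,370)
grab('scene');grab('wrist');C=np.vstack([cloud('scene')]);C=C[(C[:,2]<245)&(C[:,2]>124)]
ras(C,-85,60,5,115)
"
```

```text
pos [ 0.6447 -0.038   0.3733] yaw 3.0153 F [ 0.7  0.3 -1.8] w 0.500 t 29.95 | shift [-0.2215 -0.0103  0.0082] spin 0.0025
   60    .   .   .   .   .   .   .   .   .   .   .   .   .   .   .   .   .   .   .   .   .   .
   55    .   .   .   .   .   .   .   .   .   .   .   .   .   .   .   .   .   .   .   .   .   .
   50    .   .   .   .   .   . 244 239 240 233   .   .   .   .   .   .   . 241 240 222   .   .
   45    .   .   .   .   .   . 242 233 233   .   . 217 216 216 221 215 219 241 240   .   .   .
   40    .   .   .   .   . 233 232 206   .   .   .   . 220 219 215 217 215 242 243   .   .   .
   35    .   .   .   .   . 229 232   .   .   .   .   .   .   . 215   . 213 234   .   .   .   .
   30    .   .   .   . 124 124   . 202   .   .   .   .   .   .   .   . 211 220   .   .   .   .
   25    .   .   . 125   .   . 124   . 211   .   .   .   .   .   .   .   .   .   .   .   .   .
   20    . 125   .   .   .   .   . 124 203 210 208   .   .   . 124   .   .   .   .   .   .   .
   15    .   .   .   .   .   .   .   . 208 208 208   .   .   .   .   .   .   .   .   .   .   .
   10    .   .   . 205 201 2
[... 1171 characters left out ...]
167   . 162 164 162 161   .   .   .
  -55    .   .   .   . 166 169 168 167 166 165 167 164   . 161 161 162   . 159 158   .   .   .
  -60    .   .   .   . 165 167 165 163   . 165   . 159   . 161   . 156   .   .   .   .   .   .
  -65    .   .   .   .   .   . 163 163   .   .   .   .   .   .   .   .   .   .   .   .   .   .
  -70    .   .   .   .   .   .   .   .   .   .   .   .   .   .   .   .   .   .   .   .   .   .
  -75    .   .   .   .   .   .   .   .   .   .   .   .   .   .   .   .   .   .   .   .   .   .
  -80    .   .   .   .   .   .   .   .   .   .   .   .   .   .   .   .   .   .   .   .   .   .
   y*: 115 110 105 100  95  90  85  80  75  70  65  60  55  50  45  40  35  30  25  20  15  10
```

carry_out(offset=[[-0.083,-0.004,0],[-0.083,-0.004,0],[-0.083,-0.002,0],[0,0,0.08],[0,0,0.07]], spin=[0,0,0,0,0], jaw=[0.3,0.3,0.3,0.3,0.3])

```text
time: 30.55
tool_pos: [0.7437, -0.0557, 0.3117]
ee_rot: [-3.141, 0.001, 3.005]
wrist_force: [-0.2, -0.3, -0.2]
gripper_width: 0.502
finger_force: 61.0
```

```bash
python3 -c "
from h import *
rk(135,45,312)
grab('scene');C=np.vstack([cloud('scene')]);C=C[(C[:,2]<205)&(C[:,2]>75)]
ras(C,20,150,0,115)
"
```

```text
pos [ 0.7437 -0.0557  0.3117] yaw 3.0051 F [-0.2 -0.3 -0.2] w 0.502 t 30.55 | shift [ 0.0047  0.0022 -0.0008] spin -0.0008
  150    .   .   . 201 204   .   . 204 201 191   .   .   .   .   .   . 152 204 196 194 189   . 193
  145    .   . 201 191   .   . 169 193 174 144   .   .   .   . 155 157 156 172 197 180   .   .   .
  140    .   .   . 198 197   . 165 166 152   .   .   .   .   .   . 154   . 155 155   .   .   .   .
  135    .   .   . 197 199   . 170 167   .   .   .   .   .   .   .   .   .   . 172   .   .   .   .
  130    .   . 203 200   .   .   .   . 162   .   .   .   .   .   .   . 150   . 168   .   .   .   .
  125    .   .   .   .   .   .   .   .   . 151   .   .   .   .   .   .   .   . 146   .   .   .   .
  120    .   .   .   .   .   .   .   .   . 149 148   .   .   .   .   .   .   .   .   .   .   .   .
  115    .   .   .   .   .   .   .   .   . 144 143 145   .   .   .   .   .   .   .   .   .   .   .
  110    .   .   .   . 141 144 142 143 143 144 140 143   .   .   .   .   .   .   .   .   .   .   .
  105    .   .   .   . 140 141 145 142 143 139 139 137 138 134   .   .   .   .   .   .
[... 995 characters left out ...]
  .   .
   50    .   .   .   .   . 113 110 110 110 109 107 107 106 104 105   . 103   . 100 100   .   .   .
   45    .   .   .   . 108 109 107 108 106 106 103 103 101 103 102 103  99 100  98  97   .   .   .
   40    .   .   .   .   . 105 105 106 105 103 101   .  99  99  97  96  97   .  97   .   .   .   .
   35    .   .   .   .   . 104   . 100 101   .   .   .  95   .   .   .   .   .   .   .   .   .   .
   30  120 121 124 122 120 120 121 124 123 120 120 123 117 122 122 121 120 124 123 122 123 120 122
   25  121 123 124 122 123 123 122 123 121 122 121 123 122 122 123 123 120 121 121 123 122 122 123
   y*: 115 110 105 100  95  90  85  80  75  70  65  60  55  50  45  40  35  30  25  20  15  10   5
```

carry_out(offset=[[0.015,0,0],[0.01,0,0],[0.005,0,0],[0,0,0],[0,0,0]], spin=[0,0,0,0,0], jaw=[0.3,0.3,0.3,0.3,0.3])

```text
time: 31.1
tool_pos: [0.732, -0.0543, 0.3164]
ee_rot: [3.141, 0.007, 3.008]
wrist_force: [4.4, -1.5, -1.2]
gripper_width: 0.503
finger_force: 61.6
```

```bash
python3 -c "
from h import *
rk(129,45,312)
"
```

```text
pos [ 0.732  -0.0543  0.3164] yaw 3.0082 F [ 4.4 -1.5 -1.2] w 0.503 t 31.10 | shift [-0.0096  0.0026  0.011 ] spin 0.0002
```

carry_out(offset=[[0.018,0,-0.022],[0.015,0,-0.021],[0.017,0,-0.02],[0.019,0,-0.018],[0.021,0,-0.016]], spin=[0,0,0,0,0], jaw=[0.3,0.3,0.3,0.3,0.3])

```text
time: 31.6
tool_pos: [0.6953, -0.0494, 0.3538]
ee_rot: [3.141, 0.004, 3.009]
wrist_force: [5.6, -0.3, -1.2]
gripper_width: 0.502
finger_force: 67.4
```

```bash
python3 -c "
from h import *
rk(129,45,312)
grab('scene');C=np.vstack([cloud('scene')]);C=C[(C[:,2]<215)&(C[:,2]>75)]
ras(C,20,120,15,105)
"
```

```text
pos [ 0.6953 -0.0494  0.3538] yaw 3.0088 F [ 5.6 -0.3 -1.2] w 0.502 t 31.60 | shift [-0.1021  0.0025  0.105 ] spin 0.0004
  120    .   .   .   .   .   .   .   .   .   .   .   .   .   .   .   .   .   .
  115    .   .   .   .   .   .   .   .   .   .   .   .   .   .   .   .   .   .
  110    .   .   .   .   .   .   .   .   .   .   .   .   .   .   .   .   .   .
  105    .   .   .   .   .   .   .   .   .   .   .   .   .   .   .   .   .   .
  100    .   .   .   . 196 207 212 214 209 202 200 202 202 201 201 201 212 207
   95    .   .   .   . 200 212 213   .   .   . 202 203 204 201 201 204 213   .
   90    .   .   .   . 214 210   .   .   .   .   .   .   .   .   . 187 206   .
   85    .   .   .   . 199 211   . 177   .   .   .   .   .   .   . 186 195   .
   80    .   . 170 171 173 177 202 178   .   .   .   .   .   .   .   .   .   .
   75    .   . 175 177 175 172 175 173   .   .   .   .   .   .   .   .   .   .
   70    .   . 169   .   .   .   .   .   .   . 160   .   .   .   .   .   .   .
   65    .   . 160   .   . 155 156 156 158 158   .   .   .   .   .   .   .   .
   60    .   . 152 151 155   .   .   .   .   .   .   .   .   . 141   .   .   .
   55    .   . 146   .   .   .   .   .   . 136 137 136 139 139   .   .   .   .
   50    .   . 138   .   .   . 130 134 134 134   .   .   .   .   .   .   .   .
   45    .   . 127 128 128 130   .   .   .   .   .   .   .   .   . 115   .   .
   40    .   . 122 117   .   .   .   .   .   . 110 111 111 112 114 112   .   .
   35    .   . 115   .   .   . 107 109 106 110 109   .   .   .   .   .   .   .
   30  120 121 122 119 120 122 122 124 122 121 121 120 121 122 122 123 120 122
   25  122 122 124 122 124 123 121 122 123 122 121 123 121 121 122 122 123 122
   y*: 105 100  95  90  85  80  75  70  65  60  55  50  45  40  35  30  25  20
```

carry_out(offset=[[0.027,0,-0.018],[0.029,0,-0.0145],[0.03,0,-0.011],[0.03,0,-0.007],[0.01,0,-0.001]], spin=[0,0,0,0,0], jaw=[0.3,0.3,0.3,0.3,0.3])

```text
time: 32.15
tool_pos: [0.6444, -0.0426, 0.373]
ee_rot: [3.141, 0.001, 3.009]
wrist_force: [5.1, -1.9, 0.5]
gripper_width: 0.499
finger_force: 72.1
```

```bash
python3 -c "
from h import *
rk(27,45,380)
grab('scene');C=np.vstack([cloud('scene')]);C=C[(C[:,2]<235)&(C[:,2]>75)]
ras(C,0,75,5,110)
k=(C[:,1]>70)&(C[:,1]<95)&(C[:,0]>20)&(C[:,0]<70)&(C[:,2]>126);Q=C[k]
for z in range(126,200,8):
  m=(Q[:,2]>=z)&(Q[:,2]<z+8)
  if m.any():print(z,Q[m,0].min().round(),np.median(Q[m,0]).round(),Q[m,0].max().round(),Q[m,1].min().round(),Q[m,1].max().round())
"
```

```text
pos [ 0.6444 -0.0426  0.373 ] yaw 3.0095 F [ 5.1 -1.9  0.5] w 0.499 t 32.15 | shift [ 0.0243  0.0028 -0.0176] spin 0.0006
   75    .   .   .   .   .   .   .   .   .   .   .   .   .   .   .   .   .   .   .   .   .
   70    .   .   .   .   .   .   .   .   .   .   .   .   .   .   .   .   .   .   .   .   .
   65    .   .   .   .   .   .   .   .   .   .   .   .   .   .   .   .   .   .   .   .   .
   60    .   .   .   .   .   .   .   .   .   .   .   .   .   .   .   .   .   .   .   .   .
   55    .   .   .   .   .   .   .   .   .   .   .   .   .   .   .   .   .   .   .   .   .
   50    .   .   . 186 189   . 182 233 231 225 223 224 223 222 223 224 223 234 232   .   .
   45    .   .   . 191 190 234 230 234 192 192 223 223 224 222 223 222 222 233   .   .   .
   40    .   . 169 187 190 234 232 203 196 135 133 137 142 139 140 134 137 232   .   .   .
   35    .   .   . 156 105 233 228 215   .   . 102 103   .   .   .   .   . 229   .   .   .
   30  121 123 121 123  97 123 222  77  82  86  82  82   .  79  84  78  80 219  82  77  83
   25  123 121 124 122 123 118 121   .   .   .   .   .   .   .   .   .   .   .   .   .   .
   20  121 121 123 121 121 123 122 119 121 122   .   .   .   .   .   .   .   .   .   .   .
   15    .   . 119   .   .   .   .   .   .   .   .   .   .   .   .   .   .   .   .   .   .
   10    .   .   .   .   .   .   .   .   .   .   .   .   .   .   .   .   .   .   .   .   .
    5    .   .   .   .   .   .   .   .   .   .   .   .   .   .   .   .   .   .   .   .   .
   y*: 110 105 100  95  90  85  80  75  70  65  60  55  50  45  40  35  30  25  20  15  10
126 30.0 37.0 38.0 78.0 93.0
134 33.0 39.0 40.0 74.0 95.0
142 33.0 39.0 40.0 76.0 94.0
150 33.0 40.0 42.0 73.0 94.0
158 37.0 42.0 42.0 70.0 93.0
166 35.0 42.0 44.0 74.0 95.0
174 37.0 43.0 43.0 73.0 94.0
182 37.0 42.0 45.0 72.0 95.0
190 39.0 41.0 42.0 84.0 93.0
198 36.0 40.0 44.0 71.0 72.0
```

carry_out(offset=[[0.009,0,-0.002],[0.009,0,-0.001],[0,0,-0.04],[0,0,-0.05],[0,0,0]], spin=[0,0,0,0,0], jaw=[0.3,0.3,0.3,0.3,0.3])

```text
time: 32.7
tool_pos: [0.6381, -0.0415, 0.4108]
ee_rot: [3.141, -0.0, 3.01]
wrist_force: [-0.0, -0.2, -0.7]
gripper_width: 0.501
finger_force: 69.1
```

```bash
cat >> h.py <<'E'
def vp(cams=('scene',),zl=124,x0=-20,x1=70,ya=20,yb=100,zh=270):
    for c in cams: grab(c)
    C=np.vstack([cloud(c) for c in cams]);k=(C[:,1]>ya)&(C[:,1]<yb)&(C[:,0]>x0)&(C[:,0]<x1)&(C[:,2]>zl);Q=C[k]
    for z in range(zl,zh,8):
        m=(Q[:,2]>=z)&(Q[:,2]<z+8)
        if m.any():print(z,'n%d'%m.sum(),'x',Q[m,0].min().round(),np.median(Q[m,0]).round(),Q[m,0].max().round(),'y',Q[m,1].min().round(),Q[m,1].max().round())
E
python3 -c "
from h import *
rk(2,45,410)
vp()
"
```

```text
pos [ 0.6381 -0.0415  0.4108] yaw 3.0101 F [-0.  -0.2 -0.7] w 0.501 t 32.70 | shift [0.0709 0.0023 0.002 ] spin 0.0008
124 n3 x 18.0 24.0 27.0 y 24.0 87.0
132 n1 x 29.0 29.0 29.0 y 46.0 46.0
140 n18 x 24.0 30.0 31.0 y 26.0 94.0
148 n24 x 26.0 31.0 32.0 y 23.0 95.0
156 n26 x 24.0 32.0 33.0 y 24.0 93.0
164 n23 x 26.0 33.0 34.0 y 26.0 93.0
172 n28 x 27.0 34.0 35.0 y 23.0 95.0
180 n26 x 27.0 34.0 36.0 y 24.0 94.0
188 n29 x 29.0 36.0 36.0 y 22.0 94.0
196 n23 x 29.0 37.0 38.0 y 26.0 94.0
204 n28 x 29.0 38.0 39.0 y 25.0 93.0
212 n23 x 32.0 39.0 40.0 y 20.0 93.0
220 n54 x 31.0 39.0 41.0 y 24.0 96.0
228 n22 x 33.0 40.0 41.0 y 23.0 93.0
236 n23 x 22.0 41.0 43.0 y 20.0 72.0
244 n34 x 20.0 39.0 43.0 y 21.0 79.0
252 n51 x 22.0 38.0 44.0 y 21.0 82.0
260 n68 x 24.0 38.0 44.0 y 21.0 82.0
268 n29 x 25.0 36.0 41.0 y 20.0 82.0
```

carry_out(offset=[[0.026,0,0],[0.026,0,0],[0,0,0.05],[0,0,0.05],[0,0,0.03]], spin=[0,0,0,0,0], jaw=[0.3,0.3,0.3,0.3,0.3])

```text
time: 33.25
tool_pos: [0.6161, -0.0383, 0.3552]
ee_rot: [3.141, -0.004, 3.01]
wrist_force: [-0.4, -0.7, -0.9]
gripper_width: 0.502
finger_force: 69.1
```

```bash
python3 -c "
from h import *
rk(2,45,352)
vp()
"
```

```text
pos [ 0.6161 -0.0383  0.3552] yaw 3.0099 F [-0.4 -0.7 -0.9] w 0.502 t 33.25 | shift [0.0153 0.0017 0.0081] spin 0.0007
124 n27 x 6.0 12.0 28.0 y 23.0 100.0
132 n24 x 5.0 13.0 14.0 y 27.0 95.0
140 n25 x 6.0 13.0 15.0 y 24.0 94.0
148 n24 x 8.0 15.0 16.0 y 25.0 92.0
156 n28 x 9.0 15.0 17.0 y 21.0 96.0
164 n44 x 8.0 15.0 18.0 y 23.0 93.0
172 n21 x 10.0 17.0 19.0 y 24.0 90.0
180 n17 x 0.0 18.0 20.0 y 23.0 74.0
188 n31 x -3.0 17.0 20.0 y 22.0 79.0
196 n46 x -3.0 14.0 22.0 y 22.0 81.0
204 n61 x 1.0 16.0 22.0 y 21.0 81.0
212 n26 x 5.0 13.0 19.0 y 21.0 82.0
220 n16 x 5.0 13.0 19.0 y 20.0 74.0
228 n28 x -2.0 17.0 22.0 y 20.0 99.0
236 n41 x -4.0 15.0 21.0 y 20.0 100.0
244 n29 x 0.0 19.0 24.0 y 26.0 98.0
252 n44 x -3.0 18.0 25.0 y 20.0 95.0
260 n22 x 5.0 20.0 25.0 y 25.0 99.0
268 n35 x 4.0 21.0 26.0 y 20.0 99.0
```

carry_out(offset=[[0,0,0.015],[0,0,0.015],[0,0,0.015],[0,0,0.015],[0,0,0.01]], spin=[0,0,0,0,0], jaw=[0.3,0.3,0.3,0.3,0.3])

```text
time: 33.8
tool_pos: [0.6199, -0.0401, 0.3375]
ee_rot: [3.138, 0.01, 3.009]
wrist_force: [-12.7, 0.1, 66.2]
gripper_width: 0.502
finger_force: 78.6
```

```bash
python3 -c "
from h import *
rk(2,45,327)
vp()
"
```

```text
pos [ 0.6199 -0.0401  0.3375] yaw 3.0087 F [-12.7   0.1  66.2] w 0.502 t 33.80 | shift [0.0254 0.0048 0.0259] spin 0.0003
124 n22 x 8.0 17.0 28.0 y 25.0 92.0
132 n20 x 11.0 18.0 19.0 y 25.0 94.0
140 n24 x 11.0 19.0 20.0 y 27.0 93.0
148 n34 x 13.0 20.0 22.0 y 25.0 93.0
156 n22 x 14.0 22.0 23.0 y 21.0 94.0
164 n17 x 3.0 23.0 24.0 y 21.0 74.0
172 n32 x 3.0 22.0 26.0 y 21.0 80.0
180 n43 x 4.0 21.0 27.0 y 21.0 81.0
188 n55 x 7.0 22.0 27.0 y 21.0 82.0
196 n26 x 11.0 20.0 25.0 y 21.0 79.0
204 n12 x 11.0 17.0 26.0 y 20.0 79.0
212 n33 x 3.0 21.0 27.0 y 20.0 98.0
220 n36 x 1.0 21.0 25.0 y 21.0 99.0
228 n35 x 3.0 23.0 30.0 y 24.0 100.0
236 n34 x 7.0 24.0 30.0 y 24.0 99.0
244 n33 x 9.0 26.0 31.0 y 21.0 100.0
252 n27 x 12.0 25.0 31.0 y 27.0 98.0
260 n45 x 16.0 26.0 33.0 y 24.0 100.0
268 n63 x 5.0 21.0 32.0 y 37.0 100.0
```

carry_out(offset=[[0,0,-0.025],[0.012,0,0],[0.012,0,0],[0,0,0],[0,0,0]], spin=[0,0,0,0,0], jaw=[0.3,0.3,0.3,0.3,0.3])

```text
time: 34.35
tool_pos: [0.609, -0.0379, 0.34]
ee_rot: [-3.141, 0.004, 3.01]
wrist_force: [4.9, -1.8, 6.3]
gripper_width: 0.504
finger_force: 74.2
```

```bash
python3 -c "
from h import *
rk(2,45,327)
vp(zh=196)
"
```

```text
pos [ 0.609  -0.0379  0.34  ] yaw 3.0097 F [ 4.9 -1.8  6.3] w 0.504 t 34.35 | shift [-0.0022  0.0031  0.0326] spin 0.0007
124 n39 x 5.0 10.0 28.0 y 23.0 100.0
132 n27 x 5.0 10.0 12.0 y 22.0 93.0
140 n26 x 5.0 11.0 13.0 y 24.0 92.0
148 n28 x 5.0 11.0 13.0 y 27.0 93.0
156 n35 x 4.0 10.0 13.0 y 26.0 93.0
164 n20 x 6.0 13.0 14.0 y 23.0 72.0
172 n31 x -10.0 12.0 14.0 y 21.0 78.0
180 n43 x -10.0 12.0 15.0 y 22.0 81.0
188 n67 x -6.0 9.0 15.0 y 21.0 81.0
```

carry_out(offset=[[-0.002,0,0.006],[-0.002,0,0.006],[-0.002,0,0.006],[-0.002,0,0.006],[0,0,0]], spin=[0,0,0,0,0], jaw=[0.3,0.3,0.3,0.3,0.3])

```text
time: 34.9
tool_pos: [0.6158, -0.0397, 0.3378]
ee_rot: [3.139, 0.019, 3.009]
wrist_force: [2.3, -2.2, 47.5]
gripper_width: 0.503
finger_force: 77.0
```

```bash
python3 -c "
from h import *
rk(2,45,327)
vp(zh=190)
"
```

```text
pos [ 0.6158 -0.0397  0.3378] yaw 3.0089 F [ 2.3 -2.2 47.5] w 0.503 t 34.90 | shift [0.0154 0.0052 0.0268] spin 0.0004
124 n27 x 8.0 15.0 28.0 y 26.0 93.0
132 n23 x 11.0 16.0 17.0 y 22.0 92.0
140 n20 x 11.0 18.0 18.0 y 26.0 91.0
148 n37 x 10.0 18.0 20.0 y 23.0 94.0
156 n25 x 13.0 19.0 21.0 y 23.0 94.0
164 n17 x 2.0 21.0 22.0 y 21.0 72.0
172 n30 x 0.0 19.0 23.0 y 20.0 79.0
180 n48 x -1.0 17.0 24.0 y 21.0 81.0
188 n60 x 4.0 19.0 24.0 y 20.0 81.0
```

carry_out(offset=[[0,0,-0.025],[0.016,0,0],[0.016,0,0],[0.016,0,0],[0.016,0,0]], spin=[0,0,0,0,0], jaw=[0.3,0.3,0.3,0.3,0.3])

```text
time: 35.45
tool_pos: [0.585, -0.0341, 0.3383]
ee_rot: [-3.141, -0.002, 3.01]
wrist_force: [4.7, -0.7, -3.3]
gripper_width: 0.504
finger_force: 64.3
```

carry_out(offset=[[0,0,0],[0,0,-0.01],[-0.012,0,0],[-0.012,0,0],[0,0,0]], spin=[0,0,0,0,0], jaw=[0.3,0.3,0.3,0.3,0.3])

```text
time: 35.95
tool_pos: [0.5954, -0.036, 0.3438]
ee_rot: [3.141, -0.003, 3.01]
wrist_force: [-3.8, 0.4, 7.4]
gripper_width: 0.498
finger_force: 64.7
```

```bash
python3 -c "
from h import *
rk(2,45,327)
vp(zh=196)
"
```

```text
pos [ 0.5954 -0.036   0.3438] yaw 3.0096 F [-3.8  0.4  7.4] w 0.498 t 35.95 | shift [-0.0369  0.0026  0.042 ] spin 0.0007
124 n34 x -4.0 2.0 27.0 y 24.0 95.0
132 n33 x -4.0 2.0 3.0 y 25.0 93.0
140 n29 x -4.0 2.0 3.0 y 24.0 93.0
148 n32 x -5.0 2.0 3.0 y 25.0 92.0
156 n48 x -7.0 1.0 3.0 y 26.0 93.0
164 n27 x -6.0 1.0 3.0 y 23.0 76.0
172 n26 x -18.0 1.0 2.0 y 24.0 73.0
180 n40 x -20.0 -3.0 2.0 y 21.0 80.0
188 n51 x -19.0 -3.0 2.0 y 22.0 81.0
```

carry_out(offset=[[0,0,-0.03],[-0.014,0,0],[-0.014,0,0],[0,0,0],[0,0,0]], spin=[0,0,0,0,0], jaw=[0.3,0.3,0.3,0.3,0.3])

```text
time: 36.5
tool_pos: [0.6063, -0.0373, 0.355]
ee_rot: [3.142, -0.002, 3.01]
wrist_force: [-2.4, 0.8, 0.2]
gripper_width: 0.503
finger_force: 64.1
```

```bash
python3 -c "
from h import *
rk(10,45,340)
vp(zh=205)
"
```

```text
pos [ 0.6063 -0.0373  0.355 ] yaw 3.0096 F [-2.4  0.8  0.2] w 0.503 t 36.50 | shift [-0.0295  0.0023  0.0374] spin 0.0006
124 n35 x 8.0 14.0 21.0 y 21.0 94.0
132 n33 x 8.0 14.0 15.0 y 23.0 94.0
140 n31 x 4.0 13.0 15.0 y 24.0 93.0
148 n33 x 4.0 13.0 14.0 y 24.0 94.0
156 n37 x 4.0 13.0 15.0 y 23.0 93.0
164 n39 x 5.0 12.0 14.0 y 22.0 93.0
172 n41 x 5.0 12.0 14.0 y 22.0 93.0
180 n26 x -13.0 12.0 13.0 y 22.0 73.0
188 n39 x -12.0 9.0 13.0 y 22.0 79.0
196 n48 x -13.0 10.0 12.0 y 22.0 80.0
204 n74 x -9.0 6.0 13.0 y 21.0 81.0
```

carry_out(offset=[[0,0,0.02],[0,0,0.02],[0,0,0.015],[0,0,0.01],[0,0,0.005]], spin=[0,0,0,0,0], jaw=[0.3,0.3,0.3,0.3,0.3])

```text
time: 37.05
tool_pos: [0.6064, -0.0373, 0.3269]
ee_rot: [-3.142, -0.001, 3.01]
wrist_force: [-2.9, 0.7, -0.3]
gripper_width: 0.5
finger_force: 64.1
```

```bash
python3 -c "
from h import *
rk(10,45,340)
vp(zh=190)
"
```

```text
pos [ 0.6064 -0.0373  0.3269] yaw 3.0097 F [-2.9  0.7 -0.3] w 0.500 t 37.05 | shift [-0.0291  0.0023 -0.0327] spin 0.0007
124 n35 x 5.0 13.0 26.0 y 28.0 93.0
132 n30 x 5.0 13.0 14.0 y 28.0 94.0
140 n47 x 6.0 12.0 15.0 y 28.0 96.0
148 n23 x 6.0 12.0 13.0 y 27.0 92.0
156 n27 x -14.0 12.0 13.0 y 21.0 74.0
164 n42 x -12.0 8.0 13.0 y 21.0 80.0
172 n65 x -10.0 7.0 14.0 y 21.0 82.0
180 n37 x -8.0 5.0 13.0 y 20.0 81.0
188 n16 x -5.0 5.0 9.0 y 20.0 77.0
```

carry_out(offset=[[0,0,0.01],[0,0,0.01],[0,0,0.01],[0,0,0.005],[0,0,0]], spin=[0,0,0,0,0], jaw=[0.3,0.3,0.3,0.3,0.3])

```text
time: 37.6
tool_pos: [0.6068, -0.0375, 0.3143]
ee_rot: [3.141, 0.001, 3.01]
wrist_force: [-3.3, 0.7, 5.0]
gripper_width: 0.502
finger_force: 64.4
```

carry_out(offset=[[0,0,0.01],[0,0,0.01],[0,0,0.005],[0,0,0],[0,0,0]], spin=[0,0,0,0,0], jaw=[0.3,0.3,0.3,0.3,0.3])

```text
time: 38.1
tool_pos: [0.6067, -0.0374, 0.3039]
ee_rot: [3.141, 0.0, 3.01]
wrist_force: [-3.6, 1.1, 4.2]
gripper_width: 0.507
finger_force: 64.3
```

```bash
python3 -c "
from h import *
rk(10,45,300)
vp(zh=175)
"
```

```text
pos [ 0.6067 -0.0374  0.3039] yaw 3.0095 F [-3.6  1.1  4.2] w 0.507 t 38.10 | shift [-0.0284  0.0024  0.0098] spin 0.0006
124 n25 x 6.0 13.0 26.0 y 21.0 67.0
132 n26 x -11.0 13.0 14.0 y 21.0 76.0
140 n38 x -12.0 9.0 14.0 y 22.0 80.0
148 n50 x -11.0 7.0 14.0 y 21.0 81.0
156 n52 x -9.0 6.0 14.0 y 20.0 81.0
164 n14 x -3.0 6.0 9.0 y 22.0 83.0
172 n14 x -4.0 6.0 11.0 y 20.0 80.0
```

carry_out(offset=[[0,0,0.006],[0,0,0.006],[0,0,0.004],[0,0,0],[0,0,0]], spin=[0,0,0,0,0], jaw=[0.3,0.3,0.3,0.3,0.3])

```text
time: 38.65
tool_pos: [0.6073, -0.0375, 0.2988]
ee_rot: [3.141, 0.003, 3.01]
wrist_force: [-3.4, 0.6, 10.9]
gripper_width: 0.503
finger_force: 64.8
```

carry_out(offset=[[0,0,0.005],[0,0,0.004],[0,0,0],[0,0,0],[0,0,0]], spin=[0,0,0,0,0], jaw=[0.3,0.3,0.3,0.3,0.3])

```text
time: 39.15
tool_pos: [0.6084, -0.0379, 0.2983]
ee_rot: [3.139, 0.008, 3.009]
wrist_force: [-7.9, 1.3, 31.4]
gripper_width: 0.505
finger_force: 70.0
```

Firm stop at the floor. I'll relax, open, and retreat straight up, then verify.

carry_out(offset=[[0,0,-0.01],[0,0,0],[0,0,0],[0,0,0],[0,0,0]], spin=[0,0,0,0,0], jaw=[0.3,0.56,0.6,0.62,0.62])

```text
time: 39.65
tool_pos: [0.6067, -0.0373, 0.2973]
ee_rot: [-3.141, -0.0, 3.01]
wrist_force: [0.3, -0.3, -0.0]
gripper_width: 0.619
finger_force: 0.0
```

carry_out(offset=[[0,0,-0.05],[0,0,-0.08],[0,0,-0.08],[0.1,0,0],[0.12,0,0]], spin=[0,0,0,0,0], jaw=[0.62,0.62,0.62,0.62,0.62])

```text
time: 40.15
tool_pos: [0.5196, -0.0259, 0.3822]
ee_rot: [-3.141, 0.003, 3.009]
wrist_force: [-0.5, 0.2, 0.6]
gripper_width: 0.621
finger_force: 0.0
```

carry_out(offset=[[0.12,0,0],[0.1,0,0],[0,0,0],[0,0,0],[0,0,0]], spin=[0,0,0,0,0], jaw=[0.62,0.62,0.62,0.62,0.62])

```text
time: 40.65
tool_pos: [0.433, -0.0141, 0.3821]
ee_rot: [3.141, 0.001, 3.01]
wrist_force: [0.4, 0.5, 0.5]
gripper_width: 0.623
finger_force: 0.0
```

```bash
python3 -c "
from h import *
rk(10,45,300)
grab('scene');grab('top');C=cloud('scene');C=C[C[:,2]<200]
print([round(float(C[(C[:,0]>5)&(C[:,0]<17)&(C[:,1]>y)&(C[:,1]<=y+6),2].max())) for y in range(-84,108,6)])
ras(C,-115,35,-90,320,10)
for n,(x,y) in dict(jar=(.775,-.016),bot=(.541,-.352),beak=(.563,.39)).items():
  D=C;w=np.array([x,y]);a=(w@EX-.6076)*1e3;b=w@EY*1e3
  k=(abs(D[:,0]-a)<45)&(abs(D[:,1]-b)<45)&(D[:,2]>30);print(n,k.sum(),(D[k].mean(0).round() if k.any() else None),D[k,2].max() if k.any() else None)
"
```

```text
pos [ 0.433  -0.0141  0.3821] yaw 3.0097 F [0.4 0.5 0.5] w 0.623 t 40.65 | shift [-0.4662  0.0018  0.2058] spin 0.0007Traceback (most recent call last):
  File "<string>", line 5, in <module>
    print([round(float(C[(C[:,0]>5)&(C[:,0]<17)&(C[:,1]>y)&(C[:,1]<=y+6),2].max())) for y in range(-84,108,6)])
                       ~~~~~~~~~~~~~~~~~~~~~~~~~~~~~~~~~~~~~~~~~~~~~~~~~~~~~~~~^^
    return umr_maximum(a, axis, None, out, keepdims, initial, where)
ValueError: zero-size array to reduction operation maximum which has no identity
```

```bash
python3 -c "
from h import *
C=cloud('scene');C=C[C[:,2]<200]
for y in range(-84,108,6):
  k=(C[:,0]>5)&(C[:,0]<17.5)&(C[:,1]>y)&(C[:,1]<=y+6)
  if k.any():print((y,round(float(C[k,2].max())),k.sum().item(), C[k&(C[:,2]>122),0].round().tolist()[:4]),end=' ')
print();ras(C,-115,35,-90,320,10)
for n,(x,y) in dict(jar=(.775,-.016),bot=(.541,-.352),beak=(.563,.39)).items():
  D=C;w=np.array([x,y]);a=(w@EX-.6076)*1e3;b=w@EY*1e3
  k=(abs(D[:,0]-a)<45)&(abs(D[:,1]-b)<45)&(D[:,2]>30);print(n,k.sum(),(D[k].mean(0).round() if k.any() else None),D[k,2].max() if k.any() else None)
"
```

```text
(-78, 130, 5, [10.0, 14.0, 11.0, 15.0]) (-72, 131, 8, [9.0, 14.0, 12.0, 9.0]) (-66, 132, 6, [13.0, 11.0, 8.0, 17.0]) (-60, 133, 6, [16.0, 12.0, 10.0, 8.0]) (-54, 132, 7, [15.0, 13.0, 10.0, 15.0]) (-48, 133, 8, [15.0, 12.0, 9.0, 13.0]) (-42, 133, 6, [12.0, 9.0, 17.0, 13.0]) (-36, 133, 9, [12.0, 9.0, 15.0, 14.0]) (-30, 134, 7, [16.0, 12.0, 10.0, 15.0]) (-24, 133, 10, [15.0, 12.0, 10.0, 15.0]) (-18, 133, 4, [9.0, 8.0, 16.0]) (-12, 134, 13, [15.0, 11.0, 16.0, 12.0]) (-6, 134, 5, [11.0, 12.0, 15.0, 16.0]) (6, 122, 1, []) (12, 121, 2, []) (18, 154, 6, [11.0, 13.0, 14.0, 14.0]) (24, 153, 10, [11.0, 10.0, 16.0, 13.0]) (30, 154, 14, [11.0, 8.0, 15.0, 14.0]) (36, 154, 14, [9.0, 15.0, 13.0, 11.0]) (42, 156, 13, [10.0, 9.0, 7.0, 15.0]) (48, 154, 14, [15.0, 9.0, 16.0, 14.0]) (54, 153, 17, [15.0, 13.0, 11.0, 8.0]) (60, 153, 12, [13.0, 10.0, 8.0, 15.0]) (66, 153, 24, [12.0, 9.0, 15.0, 13.0]) (72, 121, 4, []) (78, 123, 5, [16.0, 16.0]) (84, 120, 5, []) (90, 122, 7, [17.0]) (96, 122, 1, [16.0]) (102, 121, 2, []) 
   35  123 121 122 122 124 123 123 123 123 123 122 123 124 123 122 121 123 124 125 120 1
[... 2084 characters left out ...]
 .   .   .   .   .   .   .   .   .   .   .   .   .
  -95   13  15  88  85  87  87  86  86  88  85   .   .  86  86  85  88  86  86  86  88  85   .   .   .   .  16  17  17  18  16  16  16  18  16  14  18  16  16  13  14  13
 -105   12  13  85  86  86  85  84  86  85  83   .   .   .  12  13  12  15  12   .   .   .   .   .   .   .  14  10  15  15  14  16  15  17  16  15  13  15  14  16  13  13
   y*: 320 310 300 290 280 270 260 250 240 230 220 210 200 190 180 170 160 150 140 130 120 110 100  90  80  70  60  50  40  30  20  10   0 -10 -20 -30 -40 -50 -60 -70 -80
jar 434 [176.  99.  63.] 81.00999553294797
bot 301 [ -13. -267.   70.] 113.92911548991735
beak 597 [-106.  446.   64.] 90.91391367120482
```

Both plates are seated to within about 2 mm. I'll top-press each once to be sure.

carry_out(offset=[[-0.118,0.001,0],[-0.118,0.001,0],[-0.118,0,0],[-0.117,0,0],[0,0,0]], spin=[0,0,0,0,0], jaw=[0,0,0,0,0])

```text
time: 41.25
tool_pos: [0.624, -0.0383, 0.3789]
ee_rot: [-3.138, -0.0, 3.01]
wrist_force: [-0.2, -0.3, -0.3]
gripper_width: 0.0
finger_force: 0.0
```

carry_out(offset=[[0,0,0.06],[0,0,0.06],[0,0,0.02],[0,0,0.01],[0,0,0.006]], spin=[0,0,0,0,0], jaw=[0,0,0,0,0])

```text
time: 41.75
tool_pos: [0.6183, -0.0387, 0.323]
ee_rot: [3.139, -0.003, 3.009]
wrist_force: [-22.3, 3.9, 51.4]
gripper_width: -0.001
finger_force: 25.5
```

carry_out(offset=[[0,0,0.005],[0,0,0],[0,0,0],[0,0,0],[0,0,0]], spin=[0,0,0,0,0], jaw=[0,0,0,0,0])

```text
time: 42.25
tool_pos: [0.6181, -0.0389, 0.323]
ee_rot: [3.138, -0.001, 3.009]
wrist_force: [-23.4, 3.9, 47.4]
gripper_width: -0.001
finger_force: 24.1
```

```bash
python3 -c "
from h import *
rk(12,45,317)"
```

```text
pos [ 0.6181 -0.0389  0.323 ] yaw 3.0091 F [-23.4   3.9  47.4] w -0.001 t 42.25 | shift [-0.0047  0.0023  0.0151] spin 0.0005
```

carry_out(offset=[[0,0,-0.04],[0,0,-0.06],[0,-0.07,0],[0,-0.07,0],[0,0,0]], spin=[0,0,0,0,0], jaw=[0,0,0,0,0])

```text
time: 42.75
tool_pos: [0.6108, -0.0986, 0.3583]
ee_rot: [-3.139, 0.001, 3.004]
wrist_force: [0.8, -0.1, 0.0]
gripper_width: 0.001
finger_force: 0.0
```

carry_out(offset=[[0,0,0.06],[0,0,0.05],[0,0,0.015],[0,0,0.01],[0,0,0.006]], spin=[0,0,0,0,0], jaw=[0,0,0,0,0])

```text
time: 43.25
tool_pos: [0.6115, -0.093, 0.3032]
ee_rot: [3.139, -0.002, 3.01]
wrist_force: [-14.7, 4.6, 33.8]
gripper_width: -0.003
finger_force: 16.7
```

```bash
python3 -c "
from h import *
rk(12,-12,302)"
```

```text
pos [ 0.6115 -0.093   0.3032] yaw 3.0103 F [-14.7   4.6  33.8] w -0.003 t 43.25 | shift [-0.0029 -0.0038  0.0029] spin 0.0008
```

carry_out(offset=[[0,0,-0.04],[0,0,-0.08],[0,0,-0.08],[0.11,0,0],[0.11,0,0]], spin=[0,0,0,0,0], jaw=[0,0,0,0,0])

```text
time: 43.75
tool_pos: [0.5244, -0.0824, 0.3828]
ee_rot: [-3.141, 0.004, 3.009]
wrist_force: [-0.7, 0.7, 0.9]
gripper_width: 0.001
finger_force: 0.0
```

carry_out(offset=[[0.11,0,0],[0.1,0,0],[0,0,0],[0,0,0],[0,0,0]], spin=[0,0,0,0,0], jaw=[0,0,0,0,0])

```text
time: 44.25
tool_pos: [0.4423, -0.0711, 0.3819]
ee_rot: [3.141, 0.002, 3.01]
wrist_force: [0.7, 0.6, -0.6]
gripper_width: -0.001
finger_force: 0.0
```

```bash
python3 -c "
from h import *
grab('scene');C=cloud('scene');C=C[C[:,2]<200]
for y in range(-84,108,6):
  k=(C[:,0]>7)&(C[:,0]<16)&(C[:,1]>y)&(C[:,1]<=y+6)&(C[:,2]>124)
  if k.any():print((y,round(float(np.sort(C[k,2])[-4:].mean()))),end=' ')
print(ctrl.get_state()['time'])
print(ctrl.hand_in())
"
```

```text
(-84, 130) (-78, 129) (-72, 133) (-66, 132) (-60, 131) (-54, 132) (-48, 131) (-42, 131) (-36, 131) (-30, 131) (-24, 132) (-18, 131) (-12, 130) (-6, 128) (18, 144) (24, 149) (30, 152) (36, 152) (42, 149) (48, 151) (54, 152) (60, 152) (66, 149) 44.3
the job is handed in; nothing more can be done
None
```

I handed the job in at 44.3 s: `chipped` and `short` both stand upright in the slot, pressed home with upper edges at 150 and 130 mm; the good plates still lie on the deck and the glassware looks undisturbed, but both plates slipped from the gripper once and had to be recovered.

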